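# Stock the souvenir display case with plaques

## Robot

A 6-joint arm with a two-finger parallel gripper is mounted at the origin on the work surface. World frame = base frame: x ahead of the robot, y to its left, z up, the work surface at z = 0. Lengths are in m, angles in rad, forces in N, time in s.
With the tool pointing down it reaches from about 0.35 to 0.775 m from the base axis. Payload 5.5 kg.
Tool frame: the origin (TCP) lies between the finger pads; the fingertips stand 8 mm ahead of it and the grasp point (between the pads) lies 11 mm behind it; z points along the fingers, y is the line along which they close (so a half turn about z gives the same grasp; the last joint's range is limited). The gripper opens to 85 mm and grips with 20 to 120 N. Pads are 22 mm wide; open, the fingers measure 114 mm over their backs; the gripper's body (76 mm by 85 mm) begins 54 mm behind the grasp point. The pads swing forward as they close: fully open they stand 13 mm farther back than shut.
Start: joints at [1.191, 0.313, 0.046, 1.304, 0, 1.431], TCP at [0.137, 0.559, 0.217] pointing down, gripper open.
Joint ranges: [-2.76, 2.76], [-0.86, 1.69], [-1.03, 1.26], [-2.2, 2.34], [-1.47, 1.5], [-3.14, 3.14]. Speed limits (rad/s): [2.57, 2.57, 3.14, 3.14, 3.14, 3.14].

## Interface

Orientations are given as a unit quaternion [w, x, y, z].
In Python, from workcell import env gives the robot as it stands.
- The arm moves only by the tool move_arm, never from a script. Its argument "moves" is one flat list of numbers, 5 for each row, row after row: the shift along the world's x, y, z in m, then the turn about the world's z in rad, then the finger opening in m, from 0 to 0.0854. A call has 1 to 12 rows; each row is the pose to reach, as a shift and turn from the pose commanded when the call began; what a row does not reach only later rows make up. A row lasts 1/12 s, in which the tool goes at most 41.7 mm and 7.16 degrees, less where a joint would pass 70% of its speed; a pose out of reach is approached as far as the arm can. A call with a gripper value outside its range is refused whole. The fingers move at their own pace and stop on an object; "newtons" is the grip in N (left out, the last holds). Time passes only in rows, so rows that repeat a pose let the fingers close. It gives the time, the measured TCP pose, the force, the opening and the grip force at its end, in the units of the state.
- env.get_state(): the state, without advancing time (a new reading comes with each control period).
- env.read_camera(name): name is "scene" or "top"; returns a dict with "pixels" (420x560x3 uint8, red, green, blue), "camera_matrix" (3x3 intrinsics, pixels), "distortion" ([k1, k2, p1, p2, k3] as OpenCV has them; the pictures are not rectified), "rvec" (rotation vector, rad) and "tvec" (3), from world to camera coordinates, as OpenCV has them. Camera axes: x right, y down, z forward; pixel columns grow to the right and rows downward; lengths in m; the calibration is good to about 2 mm. A picture is of the moment at which its call begins. There is no depth.
- env.hand_in(): hands the job in; it is judged then, once.
The state is a dict: "clock": time; "joint_pos": joint angles; "qvel": joint speeds; "tau": joint torques, N m; "tcp_pos": TCP position; "orientation": TCP orientation; "wrist_force": force on the tool from outside, world axes, zero at the start; "ft_torque": the same for the moment, N m; "finger_gap": finger opening in m; "grip_force": force on a finger pad.
Only numpy, scipy, OpenCV 4.12 (cv2) and the standard library are available. Lean on these libraries where they do the work, as an engineer would, in place of code of your own. Each camera call takes 0.05 s, during which the arm holds its last target. There are 200 camera calls.

## Task

Raise the clear sash of the display case all the way, slide the display tray out fully, and lean every loose plaque on the tray's sloping rest: side by side, back flat against the slope, one short end down against the lip. Then slide the loaded tray fully home and gently lower the sash until it is fully closed, and leave the other goods on the counter as they are.

Things in the scene. Friction and masses are not known exactly. Their poses are not given: they have to be found in the camera images.
- case: low glass display case, fixed: 420 mm wide, 163 mm deep, glass roof top 154 mm above the counter; wooden sash guide posts at its two front corners, 292 mm high. Origin on the counter, mid-width in the sash plane; x into the case, away from the robot; y along its front; z up.
- sash (a joint): clear sash sliding vertically in the front of the case. Value: m raised, 0 = closed, 0.13 = fully up; its lower edge is value + 15 mm above the counter. It stays at any height by friction: about 15 N lifts it, about 3 N pushes it down.
- sash_handle (a point): middle of the round steel bar on top of the sash: 11 mm thick, 90 mm long, on two 40 mm posts. 190 mm above the counter when closed; rises with the sash; free space before and behind it above the roof. Axes: x level, into the case, away from the robot; y along the bar; z up.
- tray (a joint): wooden tray sliding out of the case towards the robot under the raised sash (a closed sash blocks it). Value: m pulled out, 0 = home, 0.14 = fully out. About 3 N of friction; stays where it is left.
- tray_pull (a point): middle of the tray's steel bar pull: 11 mm thick, 70 mm long, 50 mm above the counter on two posts, on a tongue whose top is 10 mm above the counter. Moves with the tray; 85 mm in front of the sash plane when home. Axes: x level, into the case (the tray opens along -x); y along the bar; z up.
- rest (a point): foot of the tray's slope, mid-width, where slope surface meets lip; moves with the tray. Slope at 42 deg to level, 104 mm long, 376 mm wide; lip stands 10 mm out of it. Axes: x up the slope, away from the robot; y along the lip; z square out of the slope. A well leaned plaque has its centre at x = 48, z = 8 mm; four fit side by side at 85 mm pitch. Tray home: 24 mm behind the sash plane, 12 mm up.
- plaque1: souvenir plaque: glazed terracotta slab 96 x 50 x 16 mm, about 120 g, white face with a round blue motif on both sides; starts lying flat on the counter. Origin at the slab's centre; x along its 96 mm length, y across its 50 mm width, z square to its faces. All plaques are alike, and either face or end may be used. Absent (None) in some runs.
- plaque2: souvenir plaque: glazed terracotta slab 96 x 50 x 16 mm, about 120 g, white face with a round blue motif on both sides; starts lying flat on the counter. Origin at the slab's centre; x along its 96 mm length, y across its 50 mm width, z square to its faces. All plaques are alike, and either face or end may be used. Absent (None) in some runs.
- plaque3: souvenir plaque: glazed terracotta slab 96 x 50 x 16 mm, about 120 g, white face with a round blue motif on both sides; starts lying flat on the counter. Origin at the slab's centre; x along its 96 mm length, y across its 50 mm width, z square to its faces. All plaques are alike, and either face or end may be used. Absent (None) in some runs.
- plaque4: souvenir plaque: glazed terracotta slab 96 x 50 x 16 mm, about 120 g, white face with a round blue motif on both sides; starts lying flat on the counter. Origin at the slab's centre; x along its 96 mm length, y across its 50 mm width, z square to its faces. All plaques are alike, and either face or end may be used. Absent (None) in some runs.
- pebble_stack: bystander, to be left alone: little stone pebble stack, 34 mm across, 36 mm high; origin under its centre.
- lighthouse: bystander, to be left alone: white ceramic lighthouse, 56 mm across, 124 mm high; origin under its centre.
- dish: bystander, to be left alone: blue ceramic dish, 110 mm across, 40 mm high; origin under its centre.
- jar: bystander, to be left alone: jar with a wooden cap, 60 mm across, 80 mm high; origin under its centre.
- boat: bystander, to be left alone: small wooden boat with a mast, 95 x 32 mm, 95 mm high, bow along x; origin under its centre.
- mug: bystander, to be left alone: white mug, 76 mm across, 85 mm high; origin under its centre.
- magnet_box: bystander, to be left alone: cardboard box 90 x 120 x 45 mm; origin under its centre.
There are look-alikes about, which are no part of the job. What is shaped like the plaque1 but red or yellow is not meant. What is shaped like the plaque4 but yellow is not meant.

How it is judged:
On the way, in this order (a step that is already met when the one before it is completed fails the run):
1. the sash is raised fully (over 115 mm) (value of joint sash above 0.115 m), for 0.2 s.
2. the tray is pulled out fully (over 125 mm) (value of joint tray above 0.125 m), for 0.2 s.
3. every plaque leans on the rest while the tray is out (x of plaque1 in the frame of rest between 0.039 and 0.058 m and z of plaque1 in the frame of rest between 0.002 and 0.014 m and y of plaque1 in the frame of rest between -0.175 and 0.175 m and angle between the z axis of each of plaque1, plaque2, plaque3, plaque4 and the z axis of rest, either way round below 0.14 rad and angle between the x axis of each of plaque1, plaque2, plaque3, plaque4 and the x axis of rest, either way round below 0.2 rad and x of plaque2 in the frame of rest between 0.039 and 0.058 m and z of plaque2 in the frame of rest between 0.002 and 0.014 m and y of plaque2 in the frame of rest between -0.175 and 0.175 m and x of plaque3 in the frame of rest between 0.039 and 0.058 m and z of plaque3 in the frame of rest between 0.002 and 0.014 m and y of plaque3 in the frame of rest between -0.175 and 0.175 m and x of plaque4 in the frame of rest between 0.039 and 0.058 m and z of plaque4 in the frame of rest between 0.002 and 0.014 m and y of plaque4 in the frame of rest between -0.175 and 0.175 m and value of joint tray above 0.1 m), for 0.2 s.
4. the tray is home (under 8 mm) while the sash is still up (value of joint tray below 0.008 m and value of joint sash above 0.09 m), for 0.2 s.
At the end, for the whole second after the job is handed in: Sash closed (under 7 mm), tray home (under 8 mm), every plaque present at rest on the slope: back flat on it (within 0.14 rad), long side up the slope (within 0.2 rad), foot within 10 mm of the lip, centre within 175 mm of the rest's middle, none on top of another (value of joint sash below 0.007 m and value of joint tray below 0.008 m and x of plaque1 in the frame of rest between 0.039 and 0.058 m and z of plaque1 in the frame of rest between 0.002 and 0.014 m and y of plaque1 in the frame of rest between -0.175 and 0.175 m and angle between the z axis of each of plaque1, plaque2, plaque3, plaque4 and the z axis of rest, either way round below 0.14 rad and angle between the x axis of each of plaque1, plaque2, plaque3, plaque4 and the x axis of rest, either way round below 0.2 rad and x of plaque2 in the frame of rest between 0.039 and 0.058 m and z of plaque2 in the frame of rest between 0.002 and 0.014 m and y of plaque2 in the frame of rest between -0.175 and 0.175 m and x of plaque3 in the frame of rest between 0.039 and 0.058 m and z of plaque3 in the frame of rest between 0.002 and 0.014 m and y of plaque3 in the frame of rest between -0.175 and 0.175 m and x of plaque4 in the frame of rest between 0.039 and 0.058 m and z of plaque4 in the frame of rest between 0.002 and 0.014 m and y of plaque4 in the frame of rest between -0.175 and 0.175 m and linear speed of each of plaque1, plaque2, plaque3, plaque4 below 0.02 m/s); the robot touches nothing.
It fails at once if the sash is dropped or slammed (faster than 0.5 m/s downwards) (velocity of joint sash below -0.5 m/s).
It fails at once if a bystander is moved over 60 mm (distance of any of pebble_stack, lighthouse, dish, jar, boat, mug, magnet_box from where it was at the start of the episode above 0.06 m).
It fails at once if a bystander is tipped over (angle between any of pebble_stack, lighthouse, dish, jar, boat, mug, magnet_box's own z axis and vertical above 0.6 rad).
Of plaque1, plaque2, plaque3, plaque4 only 2 to 4 are there at a start; the rules pass over those that are not, and their reading is None.
At some moment in a run one of plaque1, plaque2, plaque3, plaque4 may be knocked a few centimetres aside while the robot is not near it.
Once in a run the grip may slacken for a moment while it holds something.
It also fails if it takes over 210 s, if anything falls off the work surface, if the arm or the gripper's body presses on something with over 40 N, if the wrist force passes 120 N, or if a joint passes its speed limit or range.

## Working session

There is one attempt and no reset: what is moved stays moved. The work goes in short steps, Python scripts to look and compute and a tool call to move; the robot and the scene stay as the last step left them, time stands still between calls to the robot, and variables do not carry over. Pictures are saved under pics/ and viewed, at most 14 in all, crops included, and the job is handed in when it is done.

Besides the shell and the picture viewer there is one more tool, called as a command line: name --argument value ..., lists and objects as JSON in quotes. move_arm: Moves the arm, as the interface text tells. Its arguments: {"type":"object","properties":{"moves":{"type":"array"},"newtons":{"type":"number"}},"required":["moves"]}

```bash
mkdir -p pics; ls
cat > h.py <<'E'
import numpy as np, cv2
from workcell import env
def cam(n,save=None):
    c=env.read_camera(n)
    if save: cv2.imwrite(f'pics/{save}.png',cv2.cvtColor(c['pixels'],cv2.COLOR_RGB2BGR))
    return c
def ray(c,uv):
    R=cv2.Rodrigues(np.array(c['rvec'],float))[0]; t=np.array(c['tvec'],float).ravel()
    p=cv2.undistortPoints(np.array(uv,float).reshape(-1,1,2),np.array(c['camera_matrix']),np.array(c['distortion'])).reshape(-1,2)
    d=np.c_[p,np.ones(len(p))]@R
    return -R.T@t,d
def onz(c,uv,z):
    o,d=ray(c,uv); return o+d*((z-o[2])/d[:,2])[:,None]
def proj(c,P):
    return cv2.projectPoints(np.array(P,float).reshape(-1,1,3),np.array(c['rvec'],float),np.array(c['tvec'],float),np.array(c['camera_matrix']),np.array(c['distortion']))[0].reshape(-1,2)
E
python3 - <<'E'
from h import *
for n in('scene','top'):
    c=cam(n,n+'0'); o,_=ray(c,[[280,210]]); print(n,o,onz(c,[[280,210]],0))
s=env.get_state();print(s)
E
```

```text
pics
scene [1.00433021 0.56580955 1.0729762 ] [[ 0.48350899 -0.10151874  0.        ]]
top [ 0.27685036 -0.01090353  1.49046199] [[0.55156071 0.01297056 0.        ]]
{'clock': 0.1, 'joint_pos': array([ 1.19140381e+00,  3.13925745e-01,  4.50970832e-02,  1.30359027e+00,
       -3.47646364e-05,  1.43119297e+00]), 'qvel': array([ 4.14709569e-05, -1.23350445e-03,  3.84955970e-03, -8.43772586e-04,
        6.66427223e-04, -3.49775619e-04]), 'tau': array([ 3.10096082e-03, -4.81724811e+01,  2.99244905e+01,  1.27894440e-02,
       -8.94520008e-05,  2.13837801e-07]), 'tcp_pos': array([0.13640604, 0.55809839, 0.21579964]), 'orientation': array([-1.91375426e-04,  1.19607490e-01,  9.92820925e-01, -7.88596912e-04]), 'wrist_force': array([ 1.54393806, -0.67087404,  0.09853856]), 'ft_torque': array([-0.00199834, -0.03026377, -0.00319145]), 'grip_force': 0.0, 'finger_gap': 0.0856460392389045}
```

View pics/scene0.png

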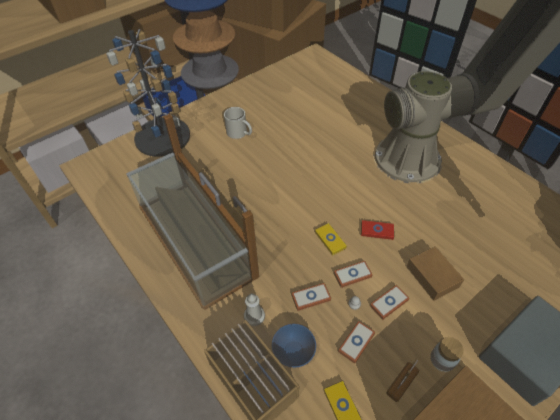

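View pics/top0.png

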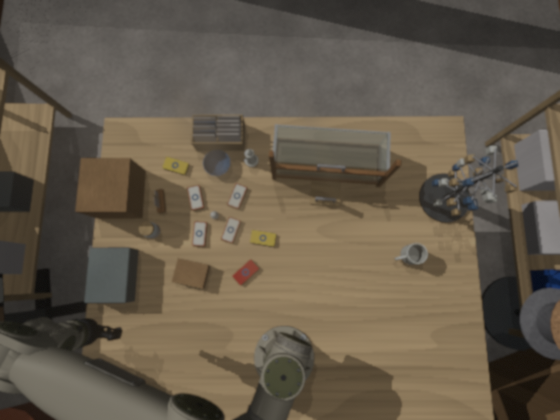

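The scene view shows four white/blue plaques at (311,295), (352,272), (390,301) and (356,341). In the top view they are at (196,197), (237,196), (199,234) and (231,230). The look-alikes are yellow at scene (331,238) and (343,405), and red at (378,229). The white ones fit the description, so I'll enlarge them to confirm and measure the case.

```bash
cat >> h.py <<'E'
def plaques(c,z=0.016,verbose=1):
    hsv=cv2.cvtColor(c['pixels'],cv2.COLOR_RGB2HSV)
    m=cv2.inRange(hsv,(0,0,150),(179,60,255))
    m=cv2.morphologyEx(m,cv2.MORPH_CLOSE,np.ones((5,5)))
    out=[]
    for k in cv2.findContours(m,cv2.RETR_EXTERNAL,cv2.CHAIN_APPROX_NONE)[0]:
        if cv2.contourArea(k)<60: continue
        P=onz(c,k.reshape(-1,2),z)[:,:2]
        (x,y),(w,h),a=cv2.minAreaRect((P*1000).astype(np.float32))
        if w<h: w,h,a=h,w,a-90
        u=k.reshape(-1,2).mean(0)
        if 70<w<115 and 35<h<65: out.append((x/1000,y/1000,(a+90)%180-90,w,h,*u))
    if verbose:
        for o in out: print('x%.3f y%.3f ang%.1f  %.0fx%.0f px(%.0f,%.0f)'%o)
    return out
E
python3 - <<'E'
from h import *
C={}
for n in('scene','top'):
    c=C[n]=cam(n); print(n); plaques(c)
a=cv2.resize(C['scene']['pixels'][100:310,120:400],None,fx=2.8,fy=2.8,interpolation=2)
b=cv2.resize(C['top']['pixels'][110:270,180:420],None,fx=3.3,fy=3.3,interpolation=2)
d=cv2.resize(C['scene']['pixels'][215:375,280:440],None,fx=3.7,fy=3.7,interpolation=2)
for n,i in zip(('cs','ct','cp'),(a,b,d)): cv2.imwrite(f'pics/{n}.png',i[:,:,::-1])
E
```

```text
scene
x0.604 y0.352 ang13.3  86x39 px(357,340)
x0.459 y0.330 ang-2.8  84x40 px(389,301)
x0.610 y0.186 ang-21.0  85x40 px(311,295)
x0.474 y0.208 ang-19.0  85x39 px(353,272)
top
```

View pics/cs.png

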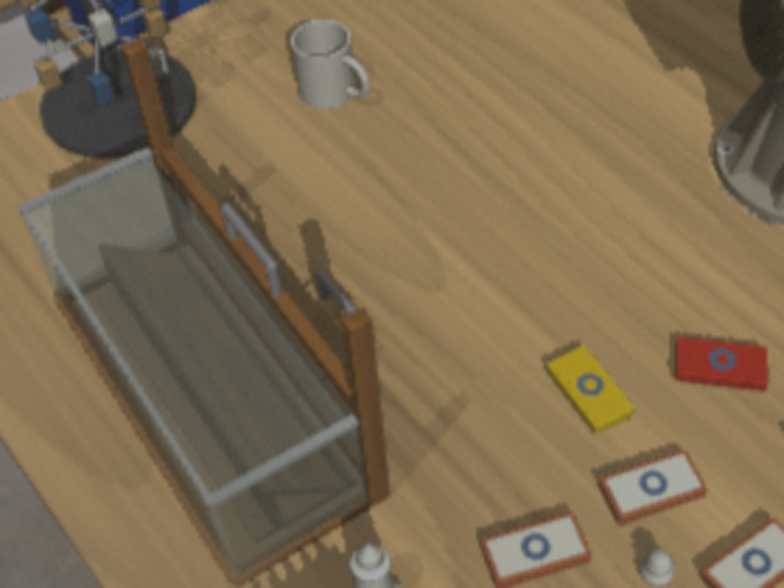

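View pics/ct.png

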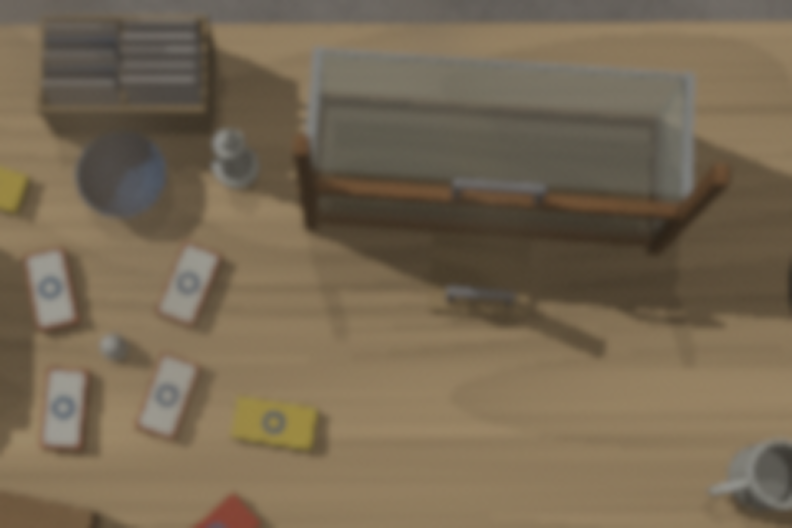

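View pics/cp.png

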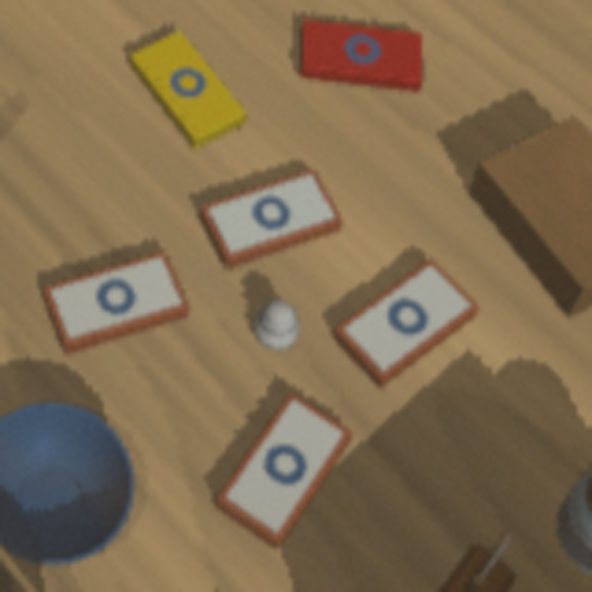

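The crops confirm four white plaques with blue rings. The yellow ones, the red one and the pebble stack are excluded. The handle and pull bars and the post tops are clear in both views, so I'll cast those.

Run:
```python
from h import *
A=cam('scene');B=cam('top')
S=lambda L:[(120+u/2.8,100+v/2.8) for u,v in L]
T=lambda L:[(180+u/3.3,110+v/3.3) for u,v in L]
for n,z,s,t in(('handle',.193,[(228,207),(277,262)],[(455,183),(545,190)]),('pull',.053,[(318,275),(352,308)],[(447,289),(513,297)]),('posts',.292,[(135,47),(358,316)],[(722,175),(303,143)])):
    for nm,P in(('s',onz(A,S(s),z)),('t',onz(B,T(t),z))):
        m=P.mean(0); d=P[0]-P[1]; print(n,nm,P[:,:2].round(3).tolist(),m.round(4),'len%.3f'%np.linalg.norm(d),'dir deg from y %.1f'%np.degrees(np.arctan(-d[0]/d[1])))
h=cv2.cvtColor(B['pixels'],cv2.COLOR_RGB2HSV)
print([h[v,u].tolist() for u,v in((196,190),(196,205),(237,190))])
```

```text
handle s [[0.665, -0.219], [0.668, -0.129]] [ 0.6664 -0.174   0.193 ] len0.091 dir deg from y -1.7
handle t [[0.676, -0.125], [0.668, -0.221]] [ 0.6722 -0.1729  0.193 ] len0.097 dir deg from y -4.9
pull s [[0.59, -0.195], [0.588, -0.134]] [ 0.5892 -0.1644  0.053 ] len0.061 dir deg from y 1.5
pull t [[0.59, -0.125], [0.58, -0.202]] [ 0.5853 -0.1637  0.053 ] len0.078 dir deg from y -7.3
posts s [[0.657, -0.374], [0.687, 0.04]] [ 0.6721 -0.1672  0.292 ] len0.415 dir deg from y -4.1
posts t [[0.653, -0.381], [0.688, 0.035]] [ 0.6705 -0.173   0.292 ] len0.418 dir deg from y -4.8
[[27, 15, 155], [24, 16, 156], [27, 17, 151]]
```

move_arm --moves '[0,0,0.08,0,0.06,0,0,0.08,0,0.06,0.533,-0.732,0.08,-1.407,0.06,0.533,-0.732,0.08,-1.407,0.06,0.533,-0.732,0.08,-1.407,0.06,0.533,-0.732,0.08,-1.407,0.06,0.533,-0.732,0.08,-1.407,0.06,0.533,-0.732,0.08,-1.407,0.06,0.533,-0.732,0.08,-1.407,0.06,0.533,-0.732,0.08,-1.407,0.06,0.533,-0.732,0.08,-1.407,0.06,0.533,-0.732,0.08,-1.407,0.06]'

```text
clock: 1.3
tcp_pos: [0.3825, 0.2199, 0.2969]
orientation: [0.0, 0.68, 0.733, 0.0]
wrist_force: [0.7, 0.3, 0.0]
finger_gap: 0.0601
grip_force: 0.0
```

move_arm --moves '[0.2875,-0.395,-0.03,-0.157,0.06,0.2875,-0.395,-0.03,-0.157,0.06,0.2875,-0.395,-0.03,-0.157,0.06,0.2875,-0.395,-0.03,-0.157,0.06,0.2875,-0.395,-0.03,-0.157,0.06,0.2875,-0.395,-0.03,-0.157,0.06,0.2875,-0.395,-0.03,-0.157,0.06,0.2875,-0.395,-0.03,-0.157,0.06,0.2875,-0.395,-0.03,-0.157,0.06,0.2875,-0.395,-0.03,-0.157,0.06,0.2875,-0.395,-0.03,-0.157,0.06,0.2875,-0.395,-0.03,-0.157,0.06]'

```text
clock: 2.3
tcp_pos: [0.6705, -0.1764, 0.2655]
orientation: [0.0, 0.734, 0.679, -0.0]
wrist_force: [-0.4, 0.5, -0.7]
finger_gap: 0.0601
grip_force: 0.0
```

move_arm --moves '[0,0.002,-0.04,0,0.06,0,0.002,-0.07,0,0.06,0,0.002,-0.087,0,0.06,0,0.002,-0.087,0,0.06,0,0.002,-0.087,0,0.0,0,0.002,-0.087,0,0.0,0,0.002,-0.087,0,0.0,0,0.002,-0.087,0,0.0,0,0.002,-0.087,0,0.0,0,0.002,-0.087,0,0.0]' --newtons 60

```text
clock: 3.13
tcp_pos: [0.6717, -0.1715, 0.1821]
orientation: [0.003, 0.733, 0.68, 0.002]
wrist_force: [6.0, 0.4, 3.5]
finger_gap: 0.0079
grip_force: 58.7
```

move_arm --moves '[0,0,0.01,0,0,0,0,0.02,0,0,0,0,0.03,0,0,0,0,0.04,0,0,0,0,0.055,0,0,0,0,0.07,0,0,0,0,0.085,0,0,0,0,0.1,0,0,0,0,0.115,0,0,0,0,0.125,0,0,0,0,0.131,0,0,0,0,0.131,0,0]'

```text
clock: 4.13
tcp_pos: [0.6713, -0.1714, 0.3046]
orientation: [-0.002, 0.733, 0.68, -0.001]
wrist_force: [12.8, -2.7, -22.9]
finger_gap: 0.0079
grip_force: 60.0
```

Run:
```python
from h import *
A=cam('scene');print(env.get_state()['wrist_force'],env.get_state()['tcp_pos'])
a=cv2.resize(A['pixels'][60:310,120:400],None,fx=2.4,fy=2.4,interpolation=2)
cv2.imwrite('pics/up.png',a[:,:,::-1])
```

```text
[ 13.36868388  -1.37332811 -22.35884569] [ 0.67133457 -0.17140649  0.30460214]
```

View pics/up.png

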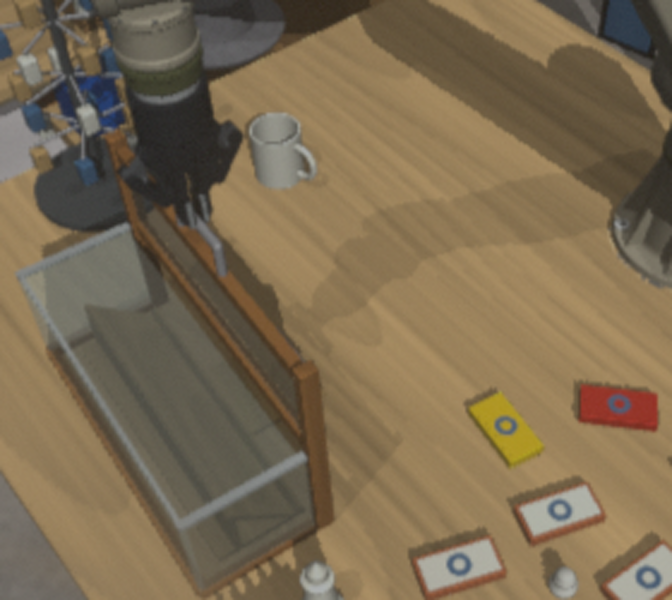

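The sash is up, its lower rail well above the case front; the gripper still holds the bar. I'll push a little more to check for the end stop.

move_arm --moves '[0,0,0.004,0,0,0,0,0.004,0,0,0,0,0.007,0,0,0,0,0.007,0,0,0,0,0.007,0,0]'

```text
clock: 4.6
tcp_pos: [0.6711, -0.1713, 0.3048]
orientation: [-0.006, 0.733, 0.68, -0.002]
wrist_force: [18.1, -2.7, -44.4]
finger_gap: 0.0076
grip_force: 58.7
```

move_arm --moves '[0,0,-0.011,0,0.0,0,0,-0.011,0,0.06,0,0,-0.011,0,0.06,0,0,-0.011,0,0.06,0,0,-0.011,0,0.06,0,0,0.02,0,0.06,0,0,0.045,0,0.06,0,0,0.045,0,0.06,-0.04,0.003,0.045,0,0.06,-0.085,0.007,0.045,0,0.06,-0.085,0.007,0.01,0,0.06,-0.085,0.007,-0.03,0,0.06]'

```text
clock: 5.6
tcp_pos: [0.5835, -0.1646, 0.2924]
orientation: [0.005, 0.734, 0.679, 0.002]
wrist_force: [2.4, -0.1, 0.1]
finger_gap: 0.0599
grip_force: 0.0
```

move_arm --moves '[0,0,-0.04,0,0.06,0,0,-0.08,0,0.06,0,0,-0.12,0,0.06,0,0,-0.16,0,0.06,0,0,-0.2,0,0.06,0,0,-0.23,0,0.06,0,0,-0.247,0,0.06,0,0,-0.247,0,0.06,0,0,-0.247,0,0,0,0,-0.247,0,0,0,0,-0.247,0,0,0,0,-0.247,0,0]' --newtons 50

```text
clock: 6.6
tcp_pos: [0.5859, -0.1649, 0.0429]
orientation: [0.002, 0.733, 0.68, 0.001]
wrist_force: [0.6, -0.1, -0.4]
finger_gap: 0.0116
grip_force: 0.0
```

move_arm --moves '[0,0,0,0,0,0,0,0,0,0,-0.012,0.001,0,0,0,-0.028,0.002,0,0,0,-0.046,0.0035,0,0,0,-0.064,0.005,0,0,0,-0.082,0.0065,0,0,0,-0.1,0.008,0,0,0,-0.118,0.009,0,0,0,-0.132,0.0105,0,0,0,-0.142,0.011,0,0,0,-0.142,0.011,0,0,0]'

```text
clock: 7.6
tcp_pos: [0.4404, -0.1527, 0.0407]
orientation: [-0.001, 0.734, 0.68, -0.0]
wrist_force: [-0.9, -0.1, 1.2]
finger_gap: 0.0001
grip_force: 0.0
```

Run:
```python
from h import *
A=cam('scene')
a=cv2.resize(A['pixels'][100:310,120:400],None,fx=2.8,fy=2.8,interpolation=2)
cv2.imwrite('pics/pull.png',a[:,:,::-1])
```

```text
(no output)
```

View pics/pull.png

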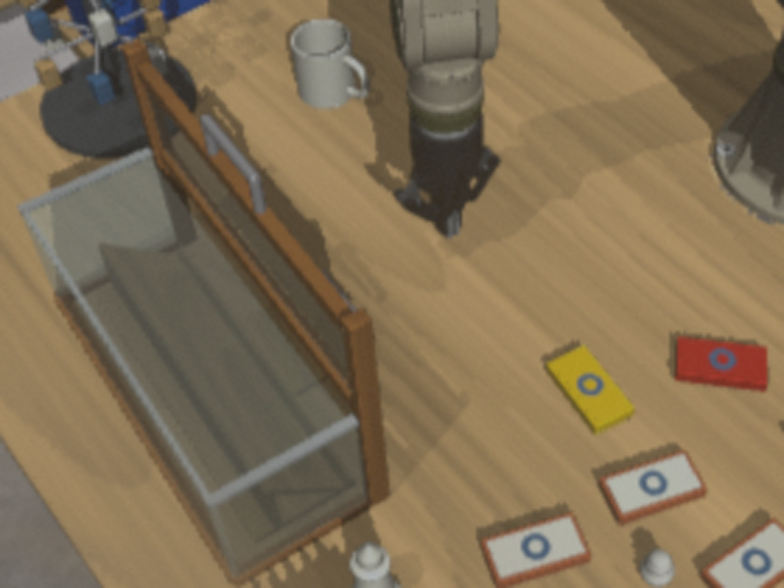

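The tray stayed home, with the pull's tip just visible at crop (348,303). The fingers closed on nothing, because the grip was too shallow and slipped off. I'll redo it deeper and confirm the grip force before pulling.

move_arm --moves '[0,0,0.04,0,0.06,0,0,0.065,0,0.06,0.04,-0.0035,0.065,0,0.06,0.08,-0.007,0.065,0,0.06,0.12,-0.0105,0.065,0,0.06,0.146,-0.0125,0.065,0,0.06,0.146,-0.0125,0.03,0,0.06,0.146,-0.0125,-0.009,0,0.06,0.146,-0.0125,-0.009,0,0.06,0.146,-0.0125,-0.009,0,0,0.146,-0.0125,-0.009,0,0,0.146,-0.0125,-0.009,0,0]'

```text
clock: 8.65
tcp_pos: [0.5902, -0.1665, 0.0342]
orientation: [0.002, 0.733, 0.68, 0.001]
wrist_force: [0.2, -0.1, -0.2]
finger_gap: 0.0245
grip_force: 0.0
```

move_arm --moves '[0,0,0,0,0,0,0,0,0,0,0,0,0,0,0,0,0,0,0,0]'

```text
clock: 8.98
tcp_pos: [0.587, -0.1662, 0.0342]
orientation: [0.0, 0.734, 0.679, -0.001]
wrist_force: [-8.3, 0.6, 7.6]
finger_gap: 0.0087
grip_force: 48.9
```

move_arm --moves '[-0.01,0.001,0,0,0,-0.025,0.002,0,0,0,-0.042,0.0035,0,0,0,-0.059,0.005,0,0,0,-0.076,0.006,0,0,0,-0.093,0.0075,0,0,0,-0.11,0.009,0,0,0,-0.125,0.01,0,0,0,-0.137,0.011,0,0,0,-0.144,0.0115,0,0,0,-0.144,0.0115,0,0,0]'

```text
clock: 9.9
tcp_pos: [0.4473, -0.1554, 0.0342]
orientation: [0.004, 0.734, 0.68, 0.002]
wrist_force: [4.2, 1.2, 2.5]
finger_gap: 0.0083
grip_force: 50.8
```

move_arm --moves '[0.003,0,0,0,0.06,0.003,0,0,0,0.06,0.003,0,0,0,0.06,0.003,0,0.04,0,0.06,0.003,0,0.08,0,0.06,0.003,0,0.12,0,0.06,0.003,0,0.16,0,0.07,0.003,0.03,0.18,0,0.07,0.003,0.07,0.18,0,0.07,0.003,0.11,0.18,0,0.07,0.003,0.15,0.18,0,0.07,0.003,0.15,0.18,0,0.07]'

```text
clock: 10.9
tcp_pos: [0.4461, 0.0016, 0.2119]
orientation: [-0.001, 0.731, 0.682, 0.001]
wrist_force: [-0.2, -0.0, -0.4]
finger_gap: 0.0702
grip_force: 0.0
```

```bash
sed -i 's/(0,0,150),(179,60,255)/(0,0,vm),(179,sm,255)/; s/verbose=1)/verbose=1,vm=150,sm=60)/' h.py
python3 - <<'E'
from h import *
A=cam('scene');B=cam('top')
print(env.get_state()['tcp_pos'])
plaques(A);plaques(B,vm=125,sm=45)
print('pebble',onz(A,[[355,301]],.02),onz(B,[[215,214]],.02))
print('dish',onz(A,[[294,345]],.03), 'light',onz(B,[[249,157]],.06))
a=cv2.resize(A['pixels'][100:310,120:400],None,fx=2.8,fy=2.8,interpolation=2)
cv2.imwrite('pics/out.png',a[:,:,::-1])
E
```

```text
[ 0.44697823 -0.00264209  0.21168167]
x0.604 y0.352 ang13.3  86x40 px(357,340)
x0.459 y0.330 ang-3.1  84x40 px(390,300)
x0.610 y0.186 ang-21.0  86x40 px(311,295)
x0.474 y0.208 ang-19.0  85x39 px(353,272)
x0.379 y-0.472 ang-40.1  86x41 px(404,253)
x0.458 y0.329 ang-2.7  86x40 px(199,233)
x0.472 y0.207 ang-18.5  84x39 px(230,229)
x0.603 y0.351 ang13.2  86x40 px(195,197)
x0.609 y0.185 ang-21.8  85x40 px(237,195)
pebble [[0.53292239 0.27465348 0.02      ]] [[0.53282688 0.26794687 0.02      ]]
dish [[0.73647834 0.26652445 0.03      ]] light [[0.75291029 0.13382371 0.06      ]]
```

View pics/out.png

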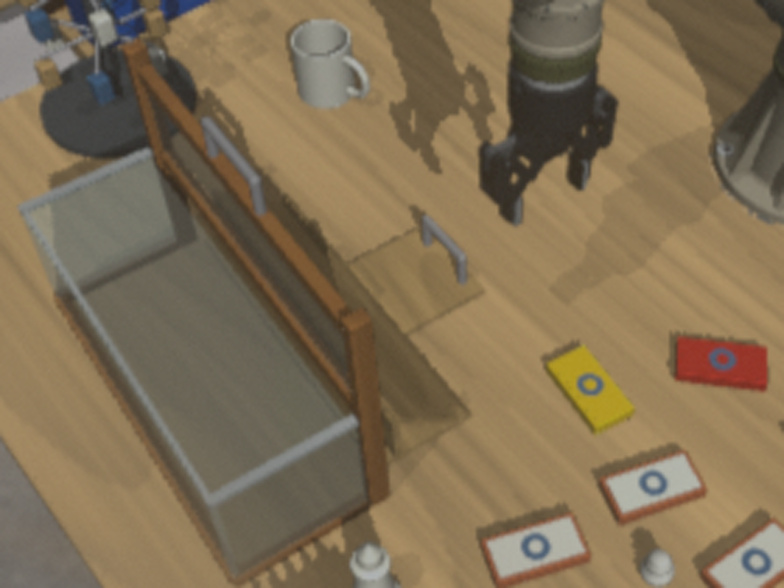

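The tray is out, with the pull at crop (445,245) and the slope's near corner at (468,411). Both views agree on the four plaques to within 2 mm. I'll go to the plaque at (0.610, 0.186) first.

move_arm --moves '[0.1625,0.189,-0.12,1.27,0.07,0.1625,0.189,-0.12,1.27,0.07,0.1625,0.189,-0.12,1.27,0.07,0.1625,0.189,-0.12,1.27,0.07,0.1625,0.189,-0.12,1.27,0.07,0.1625,0.189,-0.12,1.27,0.07,0.1625,0.189,-0.12,1.27,0.07,0.1625,0.189,-0.12,1.27,0.07,0.1625,0.189,-0.12,1.27,0.07,0.1625,0.189,-0.12,1.27,0.07,0.1625,0.189,-0.12,1.27,0.07,0.1625,0.189,-0.12,1.27,0.07]'

```text
clock: 12.0
tcp_pos: [0.6102, 0.1832, 0.0911]
orientation: [-0.0, 0.189, 0.982, -0.0]
wrist_force: [0.3, 0.3, -0.1]
finger_gap: 0.0705
grip_force: 0.0
```

Run:
```python
from h import *
A=cam('scene');s=env.get_state();q=s['orientation']
print(s['tcp_pos'],np.degrees(np.arctan2(2*q[2]**2-1,2*q[1]*q[2])),s['joint_pos'])
print('tray corner',onz(A,[[120+468/2.8,100+411/2.8]],.015), 'tongue corner',onz(A,[[120+485/2.8,100+290/2.8]],.01))
```

```text
[0.61020178 0.18338869 0.0913158 ] 68.13402923699226 [ 1.66151364e-01  4.91746531e-01  2.04752427e-03  1.08156906e+00
 -1.80528890e-04  5.47784567e-01]
tray corner [[0.56034845 0.02682546 0.015     ]] tongue corner [[ 0.4400486  -0.08883054  0.01      ]]
```

move_arm --moves '[0,0.002,-0.035,0.008,0.07,0,0.002,-0.065,0.008,0.07,0,0.002,-0.082,0.008,0.07,0,0.002,-0.082,0.008,0.07,0,0.002,-0.082,0.008,0.0,0,0.002,-0.082,0.008,0.0,0,0.002,-0.082,0.008,0.0,0,0.002,-0.082,0.008,0.0,0,0.002,-0.082,0.008,0.0]' --newtons 30

```text
clock: 12.8
tcp_pos: [0.6109, 0.1869, 0.0112]
orientation: [0.001, 0.183, 0.983, 0.0]
wrist_force: [-0.5, -0.5, -0.2]
finger_gap: 0.0094
grip_force: 0.0
```

move_arm --moves '[0,0,0,0,0.07,0,0,0.03,0,0.07,0,0,0.06,0,0.07,0,0,0.1,0,0.07,-0.04,0,0.12,0,0.07,-0.08,0,0.12,0,0.07,-0.12,0,0.12,0,0.07,-0.12,-0.04,0.12,0,0.07,-0.12,-0.08,0.12,0,0.07,-0.12,-0.08,0.12,0,0.07]'

```text
clock: 13.63
tcp_pos: [0.4893, 0.1026, 0.1304]
orientation: [0.001, 0.185, 0.983, -0.001]
wrist_force: [0.2, 0.4, -0.5]
finger_gap: 0.07
grip_force: 0.0
```

Run:
```python
from h import *
A=cam('scene','miss1');B=cam('top')
plaques(A);print();plaques(B,vm=125,sm=45); print(env.get_state()['tcp_pos'])
```

```text
x0.604 y0.352 ang13.3  86x40 px(357,340)
x0.459 y0.330 ang-3.1  84x40 px(390,300)
x0.610 y0.186 ang-21.0  86x40 px(311,295)
x0.474 y0.208 ang-19.0  85x39 px(353,272)

x0.380 y-0.473 ang-40.1  88x41 px(405,252)
x0.458 y0.329 ang-3.2  87x40 px(199,233)
x0.603 y0.351 ang13.5  86x40 px(195,197)
[0.49010393 0.10574755 0.13030195]
```

The plaque has not moved: the fingertips passed over it. So the tips sit further back than I assumed when open. I'll find the real tip height by descending until I feel contact.

move_arm --moves '[0.04,0.026,0,0,0.065,0.08,0.053,0,0,0.065,0.12,0.08,-0.02,0,0.065,0.12,0.08,-0.06,0,0.065,0.12,0.08,-0.09,0,0.065,0.12,0.08,-0.115,0,0.065,0.12,0.08,-0.122,0,0.065,0.12,0.08,-0.126,0,0.065,0.12,0.08,-0.126,0,0.065]'

```text
clock: 14.48
tcp_pos: [0.6098, 0.1874, 0.0036]
orientation: [-0.0, 0.183, 0.983, 0.0]
wrist_force: [-0.2, 0.8, -0.2]
finger_gap: 0.065
grip_force: 0.0
```

move_arm --moves '[0,0,-0.003,0,0.065,0,0,-0.003,0,0.065,0,0,-0.003,0,0.065]'

```text
clock: 14.73
tcp_pos: [0.6111, 0.1869, 0.0026]
orientation: [0.001, 0.183, 0.983, 0.001]
wrist_force: [-0.4, -1.4, -0.2]
finger_gap: 0.0651
grip_force: 0.0
```

move_arm --moves '[0,0,-0.004,0,0.065,0,0,-0.004,0,0.065,0,0,-0.004,0,0.065]'

```text
clock: 14.98
tcp_pos: [0.6098, 0.1866, -0.0032]
orientation: [0.0, 0.183, 0.983, 0.0]
wrist_force: [0.3, 0.4, 0.2]
finger_gap: 0.0652
grip_force: 0.0
```

move_arm --moves '[0,0,0,0,0,0,0,0,0,0,0,0,0,0,0,0,0,0,0,0]'

```text
clock: 15.32
tcp_pos: [0.6099, 0.1867, -0.0029]
orientation: [0.0, 0.183, 0.983, 0.0]
wrist_force: [-1.9, -0.8, 5.3]
finger_gap: 0.048
grip_force: 30.5
```

Held: the gap is 48 mm with the TCP 11 mm below the slab's centre. I'll carry it to the far slot (s = −127 mm).

move_arm --moves '[0,0,0.035,0,0,0,0,0.075,0,0,-0.02,0,0.115,0.05,0,-0.05,-0.03,0.13,0.15,0,-0.06,-0.07,0.13,0.29,0,-0.06,-0.11,0.13,0.29,0,-0.06,-0.15,0.13,0.29,0,-0.06,-0.19,0.13,0.29,0,-0.06,-0.23,0.13,0.29,0,-0.06,-0.27,0.13,0.29,0,-0.06,-0.31,0.13,0.29,0,-0.06,-0.35,0.13,0.29,0]' --newtons 40

```text
clock: 16.32
tcp_pos: [0.5493, -0.1651, 0.1262]
orientation: [-0.0, 0.039, 0.999, 0.0]
wrist_force: [0.1, 0.7, -0.9]
finger_gap: 0.0471
grip_force: 41.3
```

move_arm --moves '[0.005,-0.04,0,0,0,0.01,-0.08,0,0,0,0.021,-0.115,0,0,0,0.021,-0.129,-0.02,0,0,0.021,-0.129,-0.04,0,0,0.021,-0.129,-0.04,0,0,0.021,-0.129,-0.04,0,0]'

```text
clock: 16.9
tcp_pos: [0.5692, -0.2914, 0.0847]
orientation: [-0.002, 0.04, 0.999, 0.001]
wrist_force: [-0.1, 0.4, -0.6]
finger_gap: 0.0472
grip_force: 41.7
```

Run:
```python
from h import *
A=cam('scene');s=env.get_state();q=s['orientation']
print(s['tcp_pos'],np.degrees(np.arctan2(2*q[2]**2-1,2*q[1]*q[2])),s['finger_gap'],s['wrist_force'])
a=cv2.resize(A['pixels'][70:280,120:400],None,fx=2.8,fy=2.8,interpolation=2)
cv2.imwrite('pics/pl1.png',a[:,:,::-1])
```

```text
[ 0.57029907 -0.29151864  0.08619247] 85.5025110799038 0.04738874302315688 [-0.29392692  0.24762052 -1.16940266]
```

View pics/pl1.png

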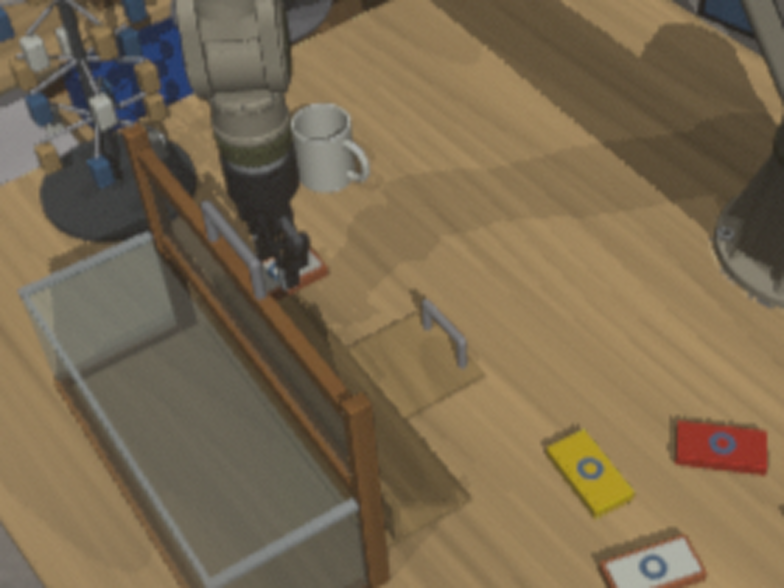

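move_arm --moves '[0.001,0,-0.006,0,0,0.001,0,-0.011,0,0,0,0,-0.015,0,0,0,0,-0.019,0,0,0,0,-0.024,0,0,0.001,0,-0.028,0,0,0.002,0,-0.032,0,0,0.003,0,-0.036,0,0,0.004,0,-0.038,0,0,0.004,0,-0.038,0,0]' --newtons 30

```text
clock: 17.78
tcp_pos: [0.5753, -0.2923, 0.0486]
orientation: [0.0, 0.039, 0.999, -0.0]
wrist_force: [-0.4, 0.3, 0.7]
finger_gap: 0.0026
grip_force: 0.1
```

move_arm --moves '[0,0,0.04,0,0.0,0,0,0.08,0,0.0,0,0.04,0.1,0,0.0,0,0.08,0.1,0,0.065,0,0.12,0.1,0,0.065,-0.02,0.16,0.1,0,0.065,-0.04,0.2,0.1,0,0.065,-0.06,0.24,0.1,0,0.065,-0.1,0.28,0.1,0,0.065,-0.1,0.28,0.1,0,0.065]'

```text
clock: 18.62
tcp_pos: [0.4723, -0.0092, 0.1485]
orientation: [-0.0, 0.038, 0.999, 0.001]
wrist_force: [-0.9, 0.1, -0.2]
finger_gap: 0.065
grip_force: 0.0
```

Run:
```python
from h import *
A=cam('scene');B=cam('top');s=env.get_state();print(s['tcp_pos'])
a=cv2.resize(A['pixels'][100:260,160:340],None,fx=3,fy=3,interpolation=2)
b=cv2.resize(B['pixels'][140:240,260:420],None,fx=3.4,fy=3.4,interpolation=2)
im=np.zeros((480+340,544,3),np.uint8); im[:480,:540]=a; im[480:,:544]=b
im=cv2.resize(im,None,fx=.73,fy=.73); cv2.imwrite('pics/after1.png',im[:,:,::-1]); plaques(A)
```

```text
[ 0.47224829 -0.00932528  0.14885864]
x0.604 y0.351 ang13.3  86x40 px(357,340)
x0.459 y0.330 ang-3.5  85x40 px(390,301)
x0.474 y0.208 ang-19.0  85x39 px(353,272)
```

View pics/after1.png

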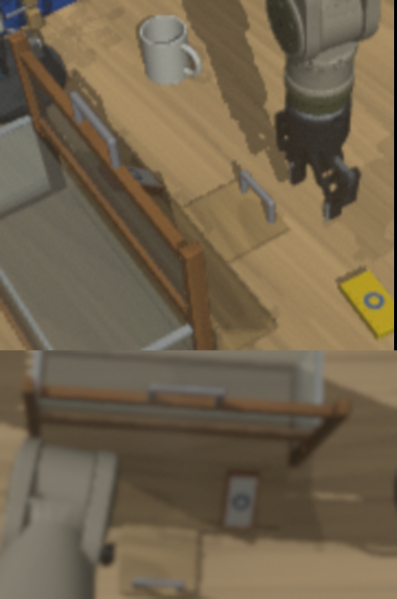

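The plaque lies on the slope (composite (240,500), top view). I'll measure its pose in the rest's frame.

```bash
cat >> h.py <<'E'
psi=np.radians(-4.4); th=np.radians(42)
F=np.array([.5555,-.1635,.012])
cx=np.array([np.cos(psi),np.sin(psi),0]); cy=np.array([-np.sin(psi),np.cos(psi),0]); cz=np.array([0,0,1.])
def rest(c,vm=125,sm=50,out=0.0):
    f=F-cx*out
    X=cx*np.cos(th)+cz*np.sin(th); N=-cx*np.sin(th)+cz*np.cos(th)
    hsv=cv2.cvtColor(c['pixels'],cv2.COLOR_RGB2HSV)
    m=cv2.morphologyEx(cv2.inRange(hsv,(0,0,vm),(179,sm,255)),cv2.MORPH_CLOSE,np.ones((5,5)))
    for k in cv2.findContours(m,cv2.RETR_EXTERNAL,cv2.CHAIN_APPROX_NONE)[0]:
        if cv2.contourArea(k)<60: continue
        o,d=ray(c,k.reshape(-1,2)); p0=f+N*.016
        P=o+d*(((p0-o)@N)/(d@N))[:,None]
        Q=np.c_[(P-f)@X,(P-f)@cy]*1000
        (x,y),(w,h),a=cv2.minAreaRect(Q.astype(np.float32))
        if w<h: w,h,a=h,w,a-90
        if abs(y)<200 and -30<x<130 and 40<w<120 and 20<h<65: print('rest x%.0f y%.0f ang%.1f %.0fx%.0f'%(x,y,(a+90)%180-90,w,h),k.reshape(-1,2).mean(0).round())
E
python3 - <<'E'
from h import *
B=cam('top')
for v in(90,105,120): print(v);rest(B,vm=v)
E
```

```text
90
105
120
```

Run:
```python
from h import *
B=cam('top'); h=cv2.cvtColor(B['pixels'],cv2.COLOR_RGB2HSV)
# composite (240,500): /0.73 -> (329,685-480=205)/3.4
u,v=int(260+329/3.4),int(140+205/3.4); print(u,v)
print(h[v-10:v+11:2,u-6:u+7:3].tolist())
```

```text
356 200
[[[16, 102, 70], [11, 96, 72], [13, 83, 74], [12, 81, 72], [12, 95, 70]], [[16, 101, 71], [15, 46, 88], [21, 28, 92], [18, 28, 92], [17, 40, 89]], [[16, 101, 71], [18, 33, 92], [26, 22, 94], [23, 21, 95], [17, 39, 91]], [[15, 101, 71], [19, 30, 92], [26, 19, 92], [26, 19, 93], [16, 43, 89]], [[14, 99, 72], [20, 26, 88], [60, 3, 73], [30, 7, 78], [16, 49, 88]], [[13, 100, 74], [23, 13, 78], [30, 7, 78], [105, 8, 68], [15, 60, 85]], [[14, 93, 74], [30, 13, 81], [45, 7, 77], [75, 7, 73], [13, 72, 82]], [[13, 84, 76], [23, 25, 93], [30, 12, 82], [25, 17, 88], [14, 80, 80]], [[14, 76, 81], [23, 24, 95], [23, 24, 96], [23, 24, 95], [15, 85, 78]], [[14, 71, 83], [21, 27, 96], [23, 24, 95], [22, 30, 95], [16, 95, 78]], [[14, 84, 82], [15, 52, 89], [15, 55, 93], [14, 56, 91], [15, 103, 74]]]
```

Shadowed, so a lower threshold is needed.

Run:
```python
from h import *
B=cam('top')
for s in(40,60): rest(B,vm=62,sm=s)
```

```text
rest x54 y-117 ang2.8 76x35 [357. 200.]
rest x54 y-117 ang4.6 84x41 [357. 200.]
```

move_arm --moves '[0.001,0.04,0,-0.1,0.068,0.001,0.08,0,-0.2,0.068,0.001,0.12,0,-0.251,0.068,0.001,0.16,0,-0.251,0.068,0.001,0.2,-0.02,-0.251,0.068,0.001,0.217,-0.06,-0.251,0.068,0.001,0.217,-0.08,-0.251,0.068,0.001,0.217,-0.08,-0.251,0.068,0.001,0.217,-0.08,-0.251,0.068]'

```text
clock: 19.62
tcp_pos: [0.4757, 0.2041, 0.0674]
orientation: [-0.001, 0.164, 0.986, -0.001]
wrist_force: [0.4, 0.6, 0.6]
finger_gap: 0.0678
grip_force: 0.0
```

```bash
cat >> h.py <<'E'
def st():
    s=env.get_state();q=s['orientation']
    print('tcp',s['tcp_pos'].round(4),'close %.1f'%np.degrees(np.arctan2(2*q[2]**2-1,2*q[1]*q[2])),'gap %.4f'%s['finger_gap'],'t',s['clock'])
E
python3 - <<'E'
from h import *
A=cam('scene');plaques(A);B=cam('top');plaques(B,vm=125,sm=45);rest(B,vm=62);st()
E
```

```text
x0.604 y0.352 ang13.3  86x39 px(357,340)
x0.459 y0.330 ang-3.1  84x40 px(390,301)
x0.474 y0.208 ang-19.3  85x39 px(353,273)
x0.870 y-0.823 ang30.3  83x48 px(69,139)
x0.380 y-0.473 ang-40.1  88x41 px(405,252)
rest x56 y-117 ang2.0 81x38 [357. 200.]
tcp [0.4777 0.2041 0.0699] close 71.0 gap 0.0680 t 19.7167
```

move_arm --moves '[-0.003,0.003,-0.03,0,0.068,-0.003,0.003,-0.055,0,0.068,-0.003,0.003,-0.07,0,0.068,-0.003,0.003,-0.07,0,0.068,-0.003,0.003,-0.07,0,0.068,-0.003,0.003,-0.07,0,0,-0.003,0.003,-0.07,0,0,-0.003,0.003,-0.07,0,0,-0.003,0.003,-0.07,0,0,-0.003,0.003,-0.07,0,0,-0.003,0.003,-0.07,0,0]' --newtons 40

```text
clock: 20.63
tcp_pos: [0.4755, 0.208, 0.0014]
orientation: [0.003, 0.164, 0.986, 0.001]
wrist_force: [-0.7, -2.5, 10.2]
finger_gap: 0.0003
grip_force: 5.1
```

move_arm --moves '[0,0,0.03,0,0,0,0,0.04,0,0.068,0,0,0.04,0,0.068,0,0,0.04,0,0.068,0,0,0.04,0,0.068]'

```text
clock: 21.05
tcp_pos: [0.4726, 0.2077, 0.0382]
orientation: [-0.0, 0.164, 0.986, -0.0]
wrist_force: [0.5, 0.1, -0.3]
finger_gap: 0.048
grip_force: 0.0
```

Run:
```python
from h import *
A=cam('scene');plaques(A);st()
a=cv2.resize(A['pixels'][200:350,280:440],None,fx=3.7,fy=3.7,interpolation=2)
cv2.imwrite('pics/g2.png',a[:,:,::-1])
```

```text
x0.604 y0.352 ang13.3  86x40 px(357,340)
x0.459 y0.330 ang-3.1  84x40 px(390,300)
x0.869 y-0.825 ang27.6  89x42 px(69,139)
tcp [0.4721 0.2076 0.0378] close 71.1 gap 0.0554 t 21.1
```

View pics/g2.png

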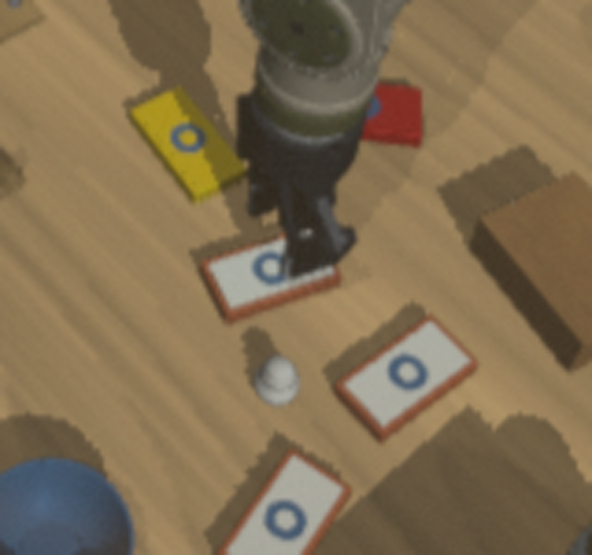

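The plaque at crop (270,268) is unmoved with the fingers above it; the tips sit too high. I'll probe lower.

move_arm --moves '[0,0,0,0,0.068,0,0,-0.02,0,0.068,0,0,-0.035,0,0.068,0,0,-0.045,0,0.068,0,0,-0.047,0,0.068,0,0,-0.047,0,0.068]'

```text
clock: 21.6
tcp_pos: [0.4717, 0.2074, -0.0095]
orientation: [-0.001, 0.164, 0.986, -0.001]
wrist_force: [-0.7, -0.1, -0.7]
finger_gap: 0.0679
grip_force: 0.0
```

move_arm --moves '[0,0,-0.002,0,0.068,0,0,-0.004,0,0.068,0,0,-0.004,0,0.068]'

```text
clock: 21.85
tcp_pos: [0.4732, 0.2078, -0.0121]
orientation: [0.0, 0.164, 0.986, 0.0]
wrist_force: [0.8, -0.3, 0.2]
finger_gap: 0.0677
grip_force: 0.0
```

move_arm --moves '[0,0,0.001,0,0,0,0,0.001,0,0,0,0,0.001,0,0,0,0,0.001,0,0,0,0,0.001,0,0]' --newtons 40

```text
clock: 22.27
tcp_pos: [0.4734, 0.2079, -0.0105]
orientation: [0.001, 0.164, 0.986, 0.0]
wrist_force: [-1.6, -0.2, 6.4]
finger_gap: 0.0488
grip_force: 42.1
```

move_arm --moves '[0,0,0.035,0,0,0,0,0.075,0,0,0,-0.01,0.115,0.05,0,0.01,-0.04,0.13,0.15,0,0.02,-0.08,0.13,0.253,0,0.03,-0.12,0.13,0.253,0,0.04,-0.16,0.13,0.253,0,0.05,-0.2,0.13,0.253,0,0.06,-0.24,0.13,0.253,0,0.07,-0.28,0.13,0.253,0,0.08,-0.32,0.13,0.253,0,0.09,-0.36,0.13,0.253,0]'

```text
clock: 23.27
tcp_pos: [0.5627, -0.1542, 0.1184]
orientation: [-0.0, 0.038, 0.999, 0.0]
wrist_force: [1.1, 0.8, -0.7]
finger_gap: 0.049
grip_force: 42.8
```

move_arm --moves '[0.01,-0.04,0,0,0,0.015,-0.049,-0.02,0,0,0.015,-0.049,-0.04,0,0,0.015,-0.049,-0.04,0,0,0.015,-0.049,-0.04,0,0]'

```text
clock: 23.68
tcp_pos: [0.5761, -0.2006, 0.077]
orientation: [-0.002, 0.039, 0.999, 0.001]
wrist_force: [0.8, -0.2, -0.9]
finger_gap: 0.0489
grip_force: 42.7
```

Run:
```python
from h import *
A=cam('scene');B=cam('top');plaques(A);rest(B,vm=62);st()
```

```text
x0.604 y0.352 ang13.3  86x40 px(357,340)
x0.459 y0.330 ang-3.5  85x40 px(390,301)
x0.877 y-0.841 ang0.6  81x61 px(69,138)
tcp [ 0.5779 -0.2007  0.0794] close 85.6 gap 0.0487 t 23.7833
```

move_arm --moves '[0,0,-0.006,0,0,0,0,-0.0115,0,0,-0.001,0,-0.016,0,0,-0.001,0,-0.02,0,0,-0.001,0,-0.0245,0,0,0,0,-0.0285,0,0,0.0015,0,-0.033,0,0,0.0025,0,-0.036,0,0,0.0025,0,-0.036,0,0]' --newtons 25

```text
clock: 24.53
tcp_pos: [0.5805, -0.2012, 0.043]
orientation: [0.0, 0.038, 0.999, -0.0]
wrist_force: [-1.8, -0.1, 6.2]
finger_gap: 0.0486
grip_force: 45.0
```

move_arm --moves '[0,0,0,0,0.062,0,0,0,0,0.062,0,0,0,0,0.062,0,0,0.03,0,0.062,0,0,0.07,0,0.062,-0.02,0.02,0.1,0,0.068,-0.04,0.06,0.11,0,0.068,-0.06,0.1,0.11,0,0.068,-0.07,0.14,0.11,0,0.068,-0.08,0.18,0.11,0,0.068,-0.09,0.22,0.11,0,0.068,-0.1,0.26,0.11,0,0.068]'

```text
clock: 25.53
tcp_pos: [0.4809, 0.0552, 0.1529]
orientation: [0.0, 0.039, 0.999, 0.0]
wrist_force: [1.1, -0.1, -0.8]
finger_gap: 0.0682
grip_force: 0.0
```

Run:
```python
from h import *
A=cam('scene');B=cam('top','t2');plaques(A);rest(B,vm=62);st()
```

```text
x0.604 y0.352 ang13.3  86x39 px(357,340)
x0.459 y0.330 ang-3.1  84x40 px(390,300)
rest x41 y-36 ang1.1 91x38 [335. 202.]
rest x63 y-116 ang0.7 83x38 [357. 198.]
tcp [0.4793 0.0586 0.1528] close 86.0 gap 0.0684 t 25.6333
```

Run:
```python
from h import *
A=cam('scene');B=cam('top')
b=cv2.resize(B['pixels'][160:225,290:390],None,fx=7,fy=7,interpolation=2)
b=cv2.convertScaleAbs(b,alpha=1.8)
a=cv2.resize(A['pixels'][135:205,195:255],None,fx=2,fy=2,interpolation=2)
cv2.imwrite('pics/sl.png',b[:,:,::-1])
# projected rest grid: expected plaque outline corners (x0..96, z16) for y -36 and -116
X=cx*np.cos(th)+cz*np.sin(th); N=-cx*np.sin(th)+cz*np.cos(th)
for y in(-.036,-.116):
  print(((proj(B,[F+X*x+cy*y+N*.016 for x in(0,.048,.096)])-[290,160])*7).round().tolist())
print('lip top',((proj(B,[F+cy*y+N*.010 for y in(-.188,0,.188)])-[290,160])*7).round().tolist())
print('slope top',((proj(B,[F+X*.104+cy*y for y in(-.188,0,.188)])-[290,160])*7).round().tolist())
```

```text
[[307.0, 358.0], [317.0, 284.0], [328.0, 207.0]]
[[450.0, 368.0], [463.0, 294.0], [476.0, 218.0]]
lip top [[578.0, 372.0], [242.0, 347.0], [-91.0, 323.0]]
slope top [[608.0, 200.0], [262.0, 176.0], [-82.0, 151.0]]
```

View pics/sl.png

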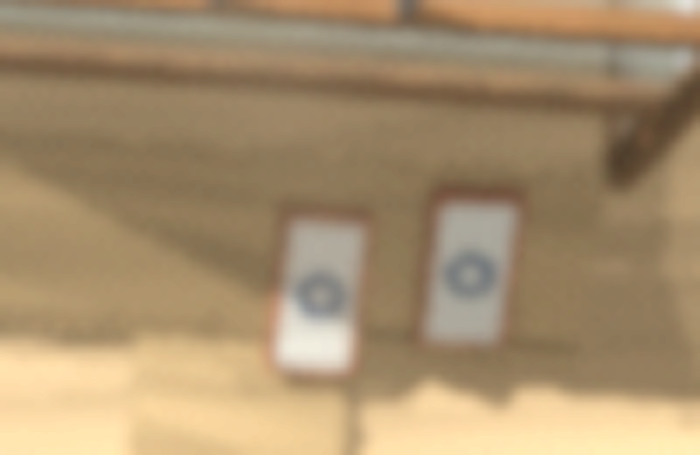

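The left plaque has its ring at crop (320,293) and the right one at (470,275), so the right one sits about 17 mm further up the slope. I'll cross-check with the scene view.

Run:
```python
from h import *
A=cam('scene')
X=cx*np.cos(th)+cz*np.sin(th); N=-cx*np.sin(th)+cz*np.cos(th)
x0,y0,k=190,125,6
for y in(-.036,-.116):
  print(((proj(A,[F+X*x+cy*y+N*.016 for x in(0,.048,.096)])-[x0,y0])*k).round().tolist())
print('lip top',((proj(A,[F+cy*y+N*.010 for y in(-.188,0,.188)])-[x0,y0])*k).round().tolist())
print('slope top',((proj(A,[F+X*.104+cy*y for y in(-.188,0,.188)])-[x0,y0])*k).round().tolist())
a=cv2.resize(A['pixels'][y0:y0+95,x0:x0+110],None,fx=k,fy=k,interpolation=2)
cv2.imwrite('pics/sc.png',cv2.convertScaleAbs(a,alpha=1.5)[:,:,::-1])
```

```text
[[337.0, 426.0], [273.0, 416.0], [206.0, 406.0]]
[[260.0, 334.0], [196.0, 322.0], [128.0, 310.0]]
lip top [[188.0, 264.0], [368.0, 478.0], [575.0, 726.0]]
slope top [[36.0, 249.0], [215.0, 475.0], [423.0, 739.0]]
```

View pics/sc.png

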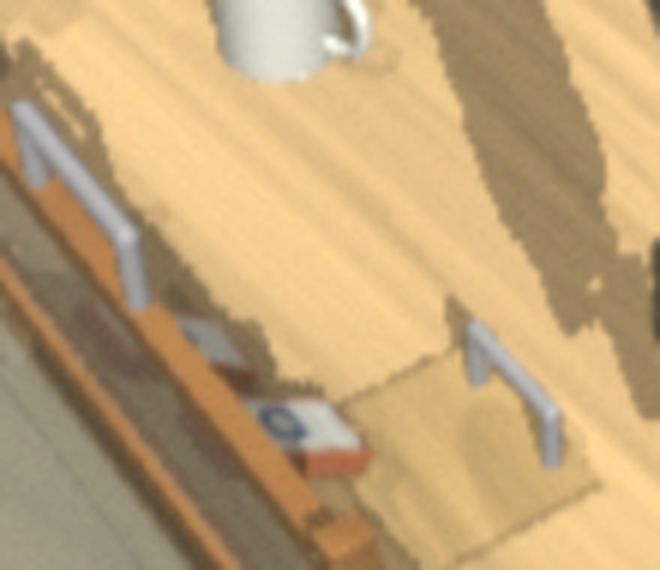

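```bash
cat >> h.py <<'E'
X=cx*np.cos(th)+cz*np.sin(th); N=-cx*np.sin(th)+cz*np.cos(th)
def tri(A,a,B,b):
    o1,d1=ray(A,[a]);o2,d2=ray(B,[b]);M=np.c_[d1[0],-d2[0]]
    t=np.linalg.lstsq(M,o2-o1,rcond=None)[0]; p,q=o1+d1[0]*t[0],o2+d2[0]*t[1]
    m=(p+q)/2; r=m-F; return m.round(4),'gap mm %.1f'%(1e3*np.linalg.norm(p-q)),'rest',(1e3*np.array([r@X,r@cy,r@N])).round(1)
E
python3 - <<'E'
from h import *
A=cam('scene');B=cam('top')
S=lambda u,v:(190+u/6,125+v/6); T=lambda u,v:(290+u/7,160+v/7)
print('ring2',*tri(A,S(282,420),B,T(320,293)))
print('near-end mid 2',*tri(A,S(347,425),B,T(314,371)))
print('near-end mid 1',*tri(A,S(232,345),B,T(463,345)))
E
```

```text
ring2 [ 0.5731 -0.2028  0.0487] gap mm 2.0 rest [ 39.9 -37.9  13.5]
near-end mid 2 [ 0.5349 -0.2024  0.0162] gap mm 2.4 rest [-10.2 -40.4  14.9]
near-end mid 1 [ 0.5497 -0.2868  0.0176] gap mm 1.1 rest [   6.5 -123.4    1.7]
```

Triangulation puts the second plaque flat against the slope at the lip (so my rest foot is about 8 mm too far in). The first is about 17 mm too high, so I'll regrip it in place and shift it down.

move_arm --moves '[0.02,-0.04,0,0,0.065,0.04,-0.08,0,0,0.065,0.055,-0.12,0,0,0.065,0.065,-0.16,0,0,0.065,0.075,-0.2,0,0,0.065,0.085,-0.24,0,0,0.065,0.095,-0.28,0,0,0.065,0.105,-0.32,0,0,0.065,0.106,-0.343,-0.02,0,0.065,0.106,-0.343,-0.04,0,0.065,0.106,-0.343,-0.06,0,0.065,0.106,-0.343,-0.06,0,0.065]'

```text
clock: 26.88
tcp_pos: [0.5841, -0.291, 0.0872]
orientation: [-0.004, 0.041, 0.999, 0.002]
wrist_force: [-0.8, 0.9, -0.6]
finger_gap: 0.0651
grip_force: 0.0
```

Run:
```python
from h import *
st()
```

```text
tcp [ 0.5841 -0.291   0.0872] close 85.3 gap 0.0651 t 26.8833
```

move_arm --moves '[0,0.002,-0.015,0,0.065,0,0.002,-0.03,0,0.065,0,0.002,-0.04,0,0.065,0,0.002,-0.04,0,0.065,0,0.002,-0.04,0,0.065,0,0.002,-0.04,0,0.065]'

```text
clock: 27.38
tcp_pos: [0.5881, -0.2879, 0.0538]
orientation: [0.001, 0.039, 0.999, -0.0]
wrist_force: [-0.1, -0.6, 0.3]
finger_gap: 0.0648
grip_force: 0.0
```

move_arm --moves '[-0.002,0.002,-0.005,0,0.065,-0.002,0.002,-0.009,0,0.065,-0.002,0.002,-0.009,0,0.065,-0.002,0.002,-0.009,0,0,-0.002,0.002,-0.009,0,0,-0.002,0.002,-0.009,0,0,-0.002,0.002,-0.009,0,0,-0.002,0.002,-0.009,0,0]' --newtons 40

```text
clock: 28.05
tcp_pos: [0.5857, -0.2851, 0.0443]
orientation: [0.0, 0.038, 0.999, 0.0]
wrist_force: [-2.0, 1.2, 6.0]
finger_gap: 0.0459
grip_force: 40.5
```

move_arm --moves '[-0.001,0,0.002,0,0,-0.004,0,-0.0005,0,0,-0.007,0,-0.003,0,0,-0.01,0.001,-0.006,0,0,-0.0125,0.001,-0.0085,0,0,-0.0125,0.001,-0.0085,0,0,-0.0125,0.001,-0.0085,0,0]'

```text
clock: 28.63
tcp_pos: [0.5804, -0.2856, 0.0434]
orientation: [0.009, 0.037, 0.999, -0.002]
wrist_force: [4.2, 9.1, 33.1]
finger_gap: 0.0458
grip_force: 49.5
```

move_arm --moves '[0,0,0,0,0.062,0,0,0,0,0.062,0,0,0,0,0.062,0,0,0.03,0,0.062,0,0,0.07,0,0.062,-0.01,0.04,0.1,0,0.068,-0.02,0.08,0.11,0,0.068,-0.03,0.12,0.11,0,0.068,-0.04,0.16,0.11,0,0.068,-0.05,0.2,0.11,0,0.068,-0.08,0.24,0.11,0,0.068,-0.11,0.28,0.11,0,0.068]'

```text
clock: 29.63
tcp_pos: [0.4759, -0.0221, 0.1439]
orientation: [-0.001, 0.038, 0.999, 0.0]
wrist_force: [0.5, 0.3, 0.4]
finger_gap: 0.0678
grip_force: 0.0
```

Run:
```python
from h import *
A=cam('scene');B=cam('top','t3');plaques(A);plaques(B,vm=125,sm=45);rest(B,vm=62);rest(B,vm=70);st()
```

```text
x0.604 y0.352 ang13.3  86x39 px(357,340)
x0.459 y0.330 ang-3.5  85x40 px(390,301)
x0.379 y-0.472 ang-40.1  86x41 px(404,253)
x0.458 y0.330 ang-2.7  86x40 px(199,233)
x0.603 y0.351 ang13.5  86x40 px(195,197)
rest x36 y-37 ang2.4 90x39 [335. 203.]
rest x57 y-119 ang-0.7 82x38 [357. 200.]
rest x36 y-37 ang2.4 90x39 [335. 203.]
rest x57 y-119 ang-0.7 82x38 [357. 200.]
tcp [ 0.4715 -0.0193  0.1435] close 85.9 gap 0.0682 t 29.7333
```

Run:
```python
from h import *
B=cam('top');g=cv2.cvtColor(B['pixels'],cv2.COLOR_RGB2GRAY).astype(np.float32)
hs=np.arange(-.04,.1,.004)
print('h mm',(hs*1000).astype(int).tolist())
for s in(-.165,-.08,.04,.08,.12,.16):
    v=0
    for ds in np.linspace(-.012,.012,7):
        # world heights: sample z=.012 up to h=0, then slope
        P=[F+cx*h+cy*(s+ds)+cz*(max(h,0)*np.tan(th)) for h in hs]
        uv=proj(B,P).astype(np.float32)
        v=v+cv2.remap(g,uv[:,0].reshape(1,-1),uv[:,1].reshape(1,-1),1)[0]/7
    print(s,v.round().astype(int).tolist())
```

```text
h mm [-40, -36, -32, -28, -24, -20, -16, -12, -8, -4, 0, 3, 7, 11, 15, 19, 23, 27, 31, 35, 39, 43, 47, 51, 55, 59, 63, 67, 71, 75, 79, 83, 87, 91, 95]
-0.165 [128, 125, 123, 120, 118, 111, 98, 82, 72, 68, 65, 62, 65, 69, 69, 69, 69, 69, 69, 69, 70, 70, 69, 68, 66, 65, 63, 63, 64, 65, 65, 66, 68, 69, 70]
-0.08 [111, 101, 88, 80, 78, 77, 74, 72, 71, 69, 66, 64, 67, 70, 71, 70, 69, 69, 68, 68, 67, 66, 66, 66, 66, 66, 64, 64, 65, 66, 66, 66, 69, 71, 72]
0.04 [114, 111, 110, 112, 114, 116, 114, 109, 99, 89, 82, 81, 83, 84, 84, 83, 82, 80, 78, 75, 70, 68, 68, 70, 70, 67, 65, 65, 66, 67, 66, 66, 69, 72, 73]
0.08 [102, 107, 110, 110, 110, 110, 111, 111, 111, 111, 111, 111, 112, 112, 112, 113, 114, 114, 113, 113, 114, 114, 114, 113, 114, 113, 111, 109, 106, 104, 99, 92, 84, 76, 73]
0.12 [93, 92, 92, 91, 91, 92, 94, 97, 101, 104, 106, 109, 111, 113, 115, 116, 117, 119, 120, 120, 121, 121, 121, 120, 119, 118, 116, 113, 111, 107, 102, 95, 85, 77, 73]
0.16 [116, 117, 117, 117, 117, 118, 118, 118, 120, 122, 124, 125, 124, 123, 121, 119, 115, 113, 114, 117, 120, 121, 121, 121, 121, 120, 118, 116, 114, 111, 106, 101, 92, 83, 76]
```

The crease profile puts the foot about 5 mm deeper than I assumed. So plaque 1 is seated at the lip, while plaque 2 (longer in view, so flatter) overhangs it. I'll regrip plaque 2 and move it up the slope.

move_arm --moves '[0.02,-0.035,0,0,0.065,0.04,-0.07,0,0,0.065,0.06,-0.105,0,0,0.065,0.08,-0.14,0,0,0.065,0.1065,-0.175,0,0,0.065,0.1065,-0.183,-0.03,0,0.065,0.1065,-0.183,-0.06,0,0.065,0.1065,-0.183,-0.09,0,0.065,0.1065,-0.183,-0.095,0,0.065,0.1065,-0.183,-0.095,0,0.065,0.1065,-0.183,-0.095,0,0.065]'

```text
clock: 30.7
tcp_pos: [0.5839, -0.2074, 0.0503]
orientation: [-0.0, 0.039, 0.999, 0.0]
wrist_force: [-0.1, 0.0, -0.3]
finger_gap: 0.0648
grip_force: 0.0
```

move_arm --moves '[-0.005,0.004,-0.008,0,0.065,-0.005,0.004,-0.016,0,0.065,-0.005,0.004,-0.016,0,0.065,-0.005,0.004,-0.016,0,0,-0.005,0.004,-0.016,0,0,-0.005,0.004,-0.016,0,0,-0.005,0.004,-0.016,0,0,-0.005,0.004,-0.016,0,0]' --newtons 40

```text
clock: 31.37
tcp_pos: [0.5795, -0.203, 0.0355]
orientation: [0.001, 0.038, 0.999, -0.0]
wrist_force: [-2.3, 0.6, 6.3]
finger_gap: 0.0488
grip_force: 41.2
```

move_arm --moves '[0,0,0.008,0,0,0.004,0,0.018,0,0,0.012,-0.001,0.02,0,0,0.0145,-0.001,0.02,0,0,0.0145,-0.001,0.015,0,0,0.0145,-0.001,0.011,0,0,0.0145,-0.001,0.009,0,0,0.0145,-0.001,0.009,0,0]'

```text
clock: 32.03
tcp_pos: [0.593, -0.2039, 0.0436]
orientation: [0.0, 0.038, 0.999, -0.0]
wrist_force: [-1.6, 0.0, 6.6]
finger_gap: 0.0483
grip_force: 42.1
```

move_arm --moves '[0,0,0,0,0.062,0,0,0,0,0.062,0,0,0,0,0.062,0,0,0.03,0,0.062,0,0,0.07,0,0.062,-0.02,0.03,0.1,0,0.068,-0.04,0.06,0.11,0,0.068,-0.06,0.1,0.11,0,0.068,-0.08,0.14,0.11,0,0.068,-0.1,0.18,0.11,0,0.068,-0.11,0.22,0.11,0,0.068,-0.12,0.25,0.11,0,0.068]'

```text
clock: 33.03
tcp_pos: [0.4717, 0.0479, 0.1529]
orientation: [-0.0, 0.039, 0.999, 0.0]
wrist_force: [0.4, 0.2, 0.5]
finger_gap: 0.068
grip_force: 0.0
```

```bash
sed -i 's/F=np.array(.*/F=np.array([.5605,-.1639,.012])/' h.py
python3 - <<'E'
from h import *
A=cam('scene');B=cam('top','t4');plaques(A);plaques(B,vm=125,sm=45);rest(B,vm=62);rest(B,vm=70);st()
E
```

```text
x0.604 y0.352 ang13.3  86x40 px(357,340)
x0.459 y0.330 ang-3.1  84x40 px(390,300)
x0.380 y-0.473 ang-39.1  88x42 px(405,252)
x0.458 y0.329 ang-2.7  86x40 px(199,233)
x0.603 y0.351 ang13.5  86x40 px(195,197)
rest x31 y-38 ang2.8 90x39 [335. 203.]
rest x55 y-120 ang1.2 82x38 [357. 199.]
rest x31 y-38 ang2.8 90x39 [335. 203.]
rest x55 y-120 ang1.2 82x38 [357. 199.]
tcp [0.4701 0.051  0.1529] close 86.0 gap 0.0678 t 33.1333
```

Run:
```python
from h import *
A=cam('scene');B=cam('top')
b=cv2.resize(B['pixels'][165:225,300:375],None,fx=6,fy=6,interpolation=cv2.INTER_CUBIC)
a=cv2.resize(A['pixels'][150:220,203:258],None,fx=6,fy=6,interpolation=cv2.INTER_CUBIC)
im=np.zeros((420,790,3),np.uint8); im[:360,:450]=cv2.convertScaleAbs(b,alpha=2.2); im[:420,455:785]=cv2.convertScaleAbs(a,alpha=1.6)
cv2.imwrite('pics/fin.png',im[:,:,::-1])
for s in(-.12,-.038):
  print('top',((proj(B,[F+X*x+cy*s+N*.016 for x in(0,.048,.096)])-[300,165])*6).round().tolist(),'scene',((proj(A,[F+X*x+cy*s+N*.016 for x in(0,.048,.096)])-[203,150])*6+[455,0]).round().tolist())
```

```text
top [[332.0, 278.0], [343.0, 215.0], [355.0, 149.0]] scene [[625.0, 183.0], [561.0, 172.0], [493.0, 159.0]]
top [[207.0, 269.0], [216.0, 206.0], [225.0, 140.0]] scene [[704.0, 278.0], [640.0, 268.0], [572.0, 258.0]]
```

View pics/fin.png

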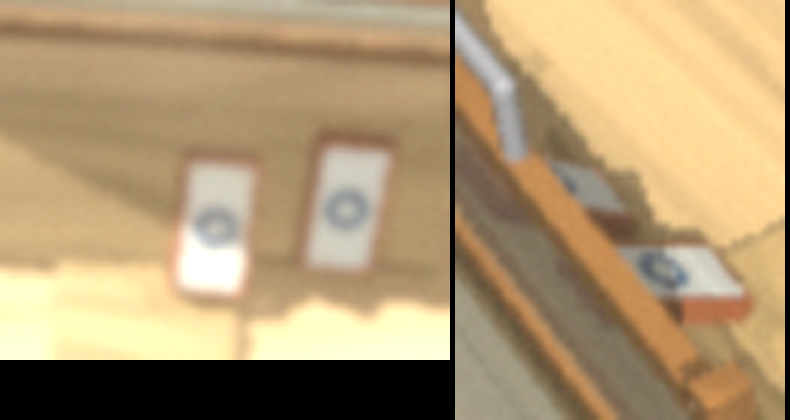

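The tongue-side view shows plaque 2 (ring (215,228) top panel, red end at (715,310) scene panel) overhanging the lip. Plaque 1 (ring (346,210)) is seated. I'll regrip plaque 2 and move it about 25 mm up the slope this time.

move_arm --moves '[0.02,-0.04,0,0,0.065,0.04,-0.08,0,0,0.065,0.06,-0.12,0,0,0.065,0.08,-0.16,0,0,0.065,0.1,-0.2,0,0,0.065,0.108,-0.24,0,0,0.065,0.108,-0.254,-0.03,0,0.065,0.108,-0.254,-0.065,0,0.065,0.108,-0.254,-0.1,0,0.065,0.108,-0.254,-0.1,0,0.065,0.108,-0.254,-0.1,0,0.065,0.108,-0.254,-0.1,0,0.065]'

```text
clock: 34.23
tcp_pos: [0.5818, -0.2089, 0.0544]
orientation: [0.0, 0.039, 0.999, -0.0]
wrist_force: [0.4, 0.1, 0.7]
finger_gap: 0.0652
grip_force: 0.0
```

move_arm --moves '[-0.003,0.005,-0.01,0,0.065,-0.003,0.005,-0.02,0,0.065,-0.003,0.005,-0.02,0,0.065,-0.003,0.005,-0.02,0,0,-0.003,0.005,-0.02,0,0,-0.003,0.005,-0.02,0,0,-0.003,0.005,-0.02,0,0,-0.003,0.005,-0.02,0,0]' --newtons 50

```text
clock: 34.9
tcp_pos: [0.579, -0.203, 0.0347]
orientation: [0.001, 0.038, 0.999, -0.0]
wrist_force: [-1.5, 0.1, 5.4]
finger_gap: 0.0477
grip_force: 51.1
```

move_arm --moves '[0,0,0.01,0,0,0.003,0,0.022,0,0,0.012,-0.001,0.03,0,0,0.02,-0.0015,0.03,0,0,0.02,-0.0015,0.025,0,0,0.02,-0.0015,0.02,0,0,0.02,-0.0015,0.016,0,0,0.02,-0.0015,0.012,0,0,0.02,-0.0015,0.012,0,0]'

```text
clock: 35.65
tcp_pos: [0.5973, -0.2039, 0.0444]
orientation: [-0.001, 0.038, 0.999, 0.0]
wrist_force: [-1.9, 0.5, 4.9]
finger_gap: 0.0479
grip_force: 51.6
```

move_arm --moves '[0,0,0,0,0.062,0,0,0,0,0.062,0,0,0,0,0.062,0,0,0.03,0,0.062,0,0,0.07,0,0.062,-0.02,0.03,0.1,0,0.068,-0.04,0.06,0.11,0,0.068,-0.06,0.1,0.11,0,0.068,-0.08,0.14,0.11,0,0.068,-0.1,0.18,0.11,0,0.068,-0.11,0.22,0.11,0,0.068,-0.12,0.25,0.11,0,0.068]'

```text
clock: 36.65
tcp_pos: [0.477, 0.0473, 0.1552]
orientation: [0.0, 0.039, 0.999, 0.0]
wrist_force: [1.2, 0.6, 0.2]
finger_gap: 0.0681
grip_force: 0.0
```

```bash
sed -i 's/F=np.array(.*/F=np.array([.5635,-.1641,.012])/' h.py
python3 - <<'E'
from h import *
A=cam('scene');B=cam('top','t5');plaques(A);plaques(B,vm=125,sm=45);rest(B,vm=62);rest(B,vm=70);st()
E
```

```text
x0.604 y0.352 ang13.3  86x39 px(357,340)
x0.459 y0.330 ang-3.1  84x40 px(390,300)
x0.380 y-0.473 ang-40.1  88x41 px(405,252)
x0.458 y0.329 ang-3.2  86x40 px(199,233)
x0.603 y0.351 ang13.5  86x40 px(195,197)
rest x52 y-120 ang-0.7 82x38 [357. 199.]
rest x50 y-37 ang1.1 81x37 [336. 198.]
rest x52 y-120 ang-0.7 82x38 [357. 199.]
rest x50 y-37 ang1.1 81x37 [336. 198.]
tcp [0.4753 0.0505 0.1551] close 86.0 gap 0.0679 t 36.75
```

Both plaques now read the same (x≈50–52, same apparent length), so both are seated. Now the third plaque, at (0.4585, 0.3295).

move_arm --moves '[-0.003,0.04,0,0.017,0.068,-0.006,0.08,0,0.017,0.068,-0.009,0.12,0,0.017,0.068,-0.012,0.16,0,0.017,0.068,-0.015,0.2,0,0.017,0.068,-0.017,0.24,0,0.017,0.068,-0.017,0.279,-0.01,0.017,0.068,-0.017,0.279,-0.05,0.017,0.068,-0.017,0.279,-0.09,0.017,0.068,-0.017,0.279,-0.11,0.017,0.068,-0.017,0.279,-0.11,0.017,0.068,-0.017,0.279,-0.11,0.017,0.068]'

```text
clock: 37.75
tcp_pos: [0.4607, 0.3239, 0.044]
orientation: [-0.001, 0.03, 1.0, -0.001]
wrist_force: [0.5, -0.1, 0.6]
finger_gap: 0.068
grip_force: 0.0
```

Run:
```python
from h import *
A=cam('scene');B=cam('top');plaques(A);plaques(B,vm=125,sm=45);rest(B,vm=62);st()
```

```text
x0.604 y0.352 ang13.3  86x40 px(357,340)
x0.459 y0.330 ang-2.7  84x40 px(388,300)
x0.882 y-0.838 ang5.0  89x61 px(68,139)
x0.380 y-0.473 ang-40.1  88x41 px(405,252)
x0.603 y0.351 ang13.5  86x40 px(195,197)
rest x52 y-120 ang0.8 82x38 [357. 199.]
rest x51 y-37 ang-0.5 84x37 [336. 198.]
tcp [0.4629 0.325  0.0468] close 86.5 gap 0.0680 t 37.85
```

Down 0.057 m, centred, then close.

move_arm --moves '[-0.004,0.004,-0.02,0.005,0.068,-0.004,0.004,-0.04,0.005,0.068,-0.004,0.004,-0.057,0.005,0.068,-0.004,0.004,-0.057,0.005,0.068,-0.004,0.004,-0.057,0.005,0.068,-0.004,0.004,-0.057,0.005,0,-0.004,0.004,-0.057,0.005,0,-0.004,0.004,-0.057,0.005,0,-0.004,0.004,-0.057,0.005,0,-0.004,0.004,-0.057,0.005,0]' --newtons 45

```text
clock: 38.68
tcp_pos: [0.4593, 0.3297, -0.0093]
orientation: [0.002, 0.028, 1.0, 0.001]
wrist_force: [-0.3, -0.4, 6.0]
finger_gap: 0.0486
grip_force: 47.0
```

move_arm --moves '[0,0,0.035,0,0,0,0,0.075,0,0,0,-0.01,0.115,0,0,0.01,-0.04,0.13,-0.02,0,0.02,-0.08,0.13,-0.02,0,0.03,-0.12,0.13,-0.02,0,0.04,-0.16,0.13,-0.02,0,0.05,-0.2,0.13,-0.02,0,0.06,-0.24,0.13,-0.02,0,0.07,-0.28,0.13,-0.02,0,0.08,-0.32,0.13,-0.02,0,0.09,-0.36,0.13,-0.02,0]'

```text
clock: 39.68
tcp_pos: [0.5479, -0.0333, 0.1195]
orientation: [0.001, 0.037, 0.999, -0.0]
wrist_force: [0.8, 0.5, -0.8]
finger_gap: 0.0486
grip_force: 47.5
```

move_arm --moves '[0.02,-0.035,0,0,0,0.035,-0.07,0,0,0,0.048,-0.091,-0.02,0,0,0.048,-0.091,-0.035,0,0,0.048,-0.091,-0.035,0,0,0.048,-0.091,-0.035,0,0]'

```text
clock: 40.18
tcp_pos: [0.5943, -0.1221, 0.0829]
orientation: [-0.001, 0.038, 0.999, 0.0]
wrist_force: [-0.9, -0.9, -1.1]
finger_gap: 0.0485
grip_force: 47.5
```

Run:
```python
from h import *
st()
```

```text
tcp [ 0.5943 -0.1221  0.0829] close 85.7 gap 0.0485 t 40.1833
```

move_arm --moves '[0.003,0,-0.006,0,0,0.003,0,-0.012,0,0,0.002,0,-0.017,0,0,0.002,0,-0.022,0,0,0.003,0,-0.027,0,0,0.004,0,-0.031,0,0,0.005,0,-0.035,0,0,0.006,0,-0.039,0,0,0.006,0,-0.039,0,0]'

```text
clock: 40.93
tcp_pos: [0.6017, -0.1217, 0.0452]
orientation: [0.001, 0.037, 0.999, -0.0]
wrist_force: [-2.8, -0.3, 5.7]
finger_gap: 0.0487
grip_force: 51.2
```

move_arm --moves '[0,0,0,0,0.062,0,0,0,0,0.062,0,0,0,0,0.062,0,0,0.03,0,0.062,0,0,0.07,0,0.062,-0.02,0.03,0.1,0,0.068,-0.04,0.06,0.11,0,0.068,-0.06,0.1,0.11,0,0.068,-0.07,0.14,0.11,0,0.068,-0.07,0.18,0.11,0,0.068,-0.07,0.22,0.11,0,0.068,-0.07,0.26,0.11,0,0.068]'

```text
clock: 41.93
tcp_pos: [0.5306, 0.1399, 0.1545]
orientation: [0.0, 0.037, 0.999, 0.0]
wrist_force: [0.5, 0.3, -0.9]
finger_gap: 0.068
grip_force: 0.0
```

Run:
```python
from h import *
A=cam('scene');B=cam('top');plaques(A);rest(B,vm=62);rest(B,vm=75);st()
```

```text
x0.604 y0.352 ang13.3  86x40 px(357,340)
rest x38 y45 ang1.9 91x40 [314. 199.]
rest x61 y-119 ang1.2 81x38 [357. 197.]
rest x60 y-37 ang-0.5 80x37 [336. 196.]
rest x38 y45 ang1.9 91x40 [314. 199.]
rest x61 y-119 ang1.2 81x38 [357. 197.]
rest x60 y-37 ang-0.5 80x37 [336. 196.]
tcp [0.5305 0.1432 0.1543] close 86.2 gap 0.0681 t 42.0333
```

Plaques 1 and 2 both shifted by the same amount, which means pressing pushes the tray inwards a few millimetres each time. That explains the overhang of plaque 3. I'll hook the pull and bring the tray fully out again, then reseat plaque 3.

move_arm --moves '[-0.005,-0.04,0,0,0,-0.01,-0.08,0,0,0,-0.015,-0.12,0,0,0,-0.02,-0.16,0,0,0,-0.025,-0.2,0,0,0,-0.03,-0.24,0,0,0,-0.0435,-0.28,0,0,0,-0.0435,-0.301,-0.03,0,0,-0.0435,-0.301,-0.06,0,0,-0.0435,-0.301,-0.06,0,0,-0.0435,-0.301,-0.06,0,0]'

```text
clock: 42.95
tcp_pos: [0.4856, -0.1629, 0.0929]
orientation: [-0.002, 0.038, 0.999, 0.001]
wrist_force: [0.4, -0.4, 0.5]
finger_gap: 0.0004
grip_force: 0.0
```

Run:
```python
from h import *
A=cam('scene','hk');st()
# pull bar by colour: grey low-sat bright near projected bar
b=np.array([.463,-.157,.0555])
print(proj(A,[b,b-cx*.016]).round())
p=proj(A,[b])[0].round().astype(int); h=cv2.cvtColor(A['pixels'],cv2.COLOR_RGB2HSV)
m=cv2.inRange(h,(90,15,60),(170,120,255)); w=np.zeros_like(m); w[p[1]-30:p[1]+30,p[0]-30:p[0]+30]=1
v,u=np.nonzero(m*w); print(len(u)); 
P=onz(A,np.c_[u,v],.053); r=(P-F)@np.c_[cx,cy]; print(np.percentile(r*1000,[5,25,50,75,95],axis=0).round(), np.median(P,0))
```

```text
tcp [ 0.4871 -0.163   0.0944] close 85.7 gap 0.0001 t 43.0
[[274. 185.]
 [278. 183.]]
1
[[13. 57.]
 [13. 57.]
 [13. 57.]
 [13. 57.]
 [13. 57.]] [ 0.58060302 -0.10790336  0.053     ]
```

move_arm --moves '[0.005,0.003,-0.02,0,0,0.005,0.003,-0.04,0,0,0.005,0.003,-0.055,0,0,0.005,0.003,-0.068,0,0,0.005,0.003,-0.077,0,0,0.005,0.003,-0.077,0,0,0.005,0.003,-0.077,0,0]'

```text
clock: 43.58
tcp_pos: [0.4935, -0.1599, 0.0181]
orientation: [0.0, 0.037, 0.999, -0.0]
wrist_force: [0.1, -0.3, -0.5]
finger_gap: 0.0002
grip_force: 0.0
```

move_arm --moves '[-0.006,0.0005,0,0,0,-0.012,0.001,0,0,0,-0.018,0.0015,0,0,0,-0.023,0.002,0,0,0,-0.028,0.002,0,0,0,-0.032,0.0025,0,0,0,-0.034,0.0025,0,0,0,-0.034,0.0025,0,0,0]'

```text
clock: 44.25
tcp_pos: [0.4635, -0.1584, 0.0183]
orientation: [0.005, 0.037, 0.999, 0.0]
wrist_force: [15.2, 2.0, -5.7]
finger_gap: 0.0
grip_force: 7.2
```

move_arm --moves '[0.008,0,0,0,0,0.01,0,0.02,0,0,0.01,0,0.06,0,0,0.01,0,0.1,0,0.065,0.012,0.03,0.137,0,0.065,0.014,0.07,0.137,0,0.065,0.0165,0.11,0.137,0,0.065,0.0165,0.15,0.137,0,0.065,0.0165,0.19,0.137,0,0.065,0.0165,0.23,0.137,0,0.065,0.0165,0.23,0.137,0,0.065]'

```text
clock: 45.17
tcp_pos: [0.4727, 0.0779, 0.1536]
orientation: [-0.002, 0.034, 0.999, 0.001]
wrist_force: [-0.1, -1.4, -0.2]
finger_gap: 0.0653
grip_force: 0.0
```

```bash
sed -i 's/F=np.array(.*/F=np.array([.5555,-.1635,.012])/' h.py
python3 - <<'E'
from h import *
A=cam('scene');B=cam('top');plaques(A);rest(B,vm=62);rest(B,vm=75);st()
E
```

```text
x0.604 y0.352 ang13.3  86x39 px(357,340)
rest x25 y44 ang4.9 90x39 [314. 204.]
rest x48 y-120 ang0.0 82x39 [357. 202.]
rest x47 y-38 ang-0.5 84x38 [336. 201.]
rest x25 y44 ang4.9 90x39 [314. 204.]
rest x48 y-120 ang0.0 82x39 [357. 202.]
rest x47 y-38 ang-0.5 84x38 [336. 201.]
tcp [0.4736 0.0735 0.1536] close 85.9 gap 0.0654 t 45.2667
```

With the tray fully out, plaques 1 and 2 read x = 48 and 47, exactly seated. Plaque 3 is over the lip (x = 25), so I'll regrip it.

move_arm --moves '[0.02,-0.035,0,0,0.065,0.04,-0.07,0,0,0.065,0.06,-0.105,0,0,0.065,0.08,-0.14,0,0,0.065,0.099,-0.175,0,0,0.065,0.099,-0.192,-0.03,0,0.065,0.099,-0.192,-0.065,0,0.065,0.099,-0.192,-0.1,0,0.065,0.099,-0.192,-0.1,0,0.065,0.099,-0.192,-0.1,0,0.065,0.099,-0.192,-0.1,0,0.065]'

```text
clock: 46.18
tcp_pos: [0.5744, -0.1209, 0.0555]
orientation: [0.0, 0.038, 0.999, -0.0]
wrist_force: [0.6, -0.7, 1.5]
finger_gap: 0.065
grip_force: 0.0
```

move_arm --moves '[0,0,-0.01,0,0.065,0,0,-0.0215,0,0.065,0,0,-0.0215,0,0.065,0,0,-0.0215,0,0,0,0,-0.0215,0,0,0,0,-0.0215,0,0,0,0,-0.0215,0,0,0,0,-0.0215,0,0]' --newtons 50

```text
clock: 46.85
tcp_pos: [0.575, -0.1198, 0.0341]
orientation: [0.001, 0.037, 0.999, -0.0]
wrist_force: [-2.0, 1.3, 5.7]
finger_gap: 0.048
grip_force: 51.5
```

move_arm --moves '[0,0,0.01,0,0,0.003,0,0.022,0,0,0.012,-0.001,0.032,0,0,0.023,-0.002,0.034,0,0,0.024,-0.002,0.03,0,0,0.024,-0.002,0.025,0,0,0.024,-0.002,0.02,0,0,0.024,-0.002,0.016,0,0,0.024,-0.002,0.015,0,0]'

```text
clock: 47.6
tcp_pos: [0.5971, -0.1214, 0.0473]
orientation: [-0.001, 0.037, 0.999, 0.0]
wrist_force: [-3.6, 0.6, 10.1]
finger_gap: 0.0478
grip_force: 52.3
```

move_arm --moves '[0,0,0,0,0.062,0,0,0,0,0.062,0,0,0,0,0.062,0,0,0.03,0,0.062,0,0,0.07,0,0.062,-0.02,0.03,0.1,0,0.068,-0.04,0.06,0.11,0,0.068,-0.06,0.1,0.11,0,0.068,-0.07,0.14,0.11,0,0.068,-0.07,0.18,0.11,0,0.068,-0.07,0.22,0.11,0,0.068,-0.07,0.26,0.11,0,0.068]'

```text
clock: 48.6
tcp_pos: [0.5275, 0.1402, 0.1577]
orientation: [0.0, 0.038, 0.999, 0.0]
wrist_force: [1.1, 0.4, -0.5]
finger_gap: 0.068
grip_force: 0.0
```

Run:
```python
from h import *
A=cam('scene');B=cam('top');plaques(A);rest(B,vm=62);rest(B,vm=75);st()
```

```text
x0.604 y0.352 ang13.3  86x40 px(357,340)
rest x50 y-120 ang0.0 84x38 [357. 202.]
rest x48 y-37 ang-1.0 84x37 [336. 200.]
rest x49 y44 ang0.2 86x39 [314. 199.]
rest x50 y-120 ang0.0 84x38 [357. 202.]
rest x48 y-37 ang-1.0 84x37 [336. 200.]
rest x49 y44 ang0.2 86x39 [314. 199.]
tcp [0.5273 0.1435 0.1574] close 86.1 gap 0.0681 t 48.7
```

All three are seated at x = 48–50. Now the fourth, at (0.6035, 0.3515).

move_arm --moves '[0.015,0.04,0,0.1,0.068,0.03,0.08,0,0.2,0.068,0.045,0.12,0,0.302,0.068,0.06,0.16,0,0.302,0.068,0.076,0.2,0,0.302,0.068,0.076,0.208,-0.03,0.302,0.068,0.076,0.208,-0.07,0.302,0.068,0.076,0.208,-0.1,0.302,0.068,0.076,0.208,-0.11,0.302,0.068,0.076,0.208,-0.11,0.302,0.068,0.076,0.208,-0.11,0.302,0.068]'

```text
clock: 49.62
tcp_pos: [0.6045, 0.3456, 0.0479]
orientation: [-0.0, -0.113, 0.994, -0.0]
wrist_force: [-0.4, 0.2, 0.1]
finger_gap: 0.0678
grip_force: 0.0
```

Run:
```python
from h import *
A=cam('scene');B=cam('top');plaques(A);rest(B,vm=62);st()
```

```text
x0.604 y0.352 ang13.3  84x40 px(356,341)
x0.889 y-0.837 ang4.0  104x58 px(66,140)
rest x50 y-120 ang0.8 85x39 [357. 202.]
rest x48 y-37 ang-1.0 85x37 [336. 200.]
rest x49 y44 ang0.2 85x39 [314. 199.]
tcp [0.6062 0.3465 0.0504] close 103.0 gap 0.0681 t 49.7167
```

move_arm --moves '[-0.002,0.005,-0.02,0.005,0.068,-0.002,0.005,-0.045,0.005,0.068,-0.002,0.005,-0.06,0.005,0.068,-0.002,0.005,-0.06,0.005,0.068,-0.002,0.005,-0.06,0.005,0.068,-0.002,0.005,-0.06,0.005,0,-0.002,0.005,-0.06,0.005,0,-0.002,0.005,-0.06,0.005,0,-0.002,0.005,-0.06,0.005,0,-0.002,0.005,-0.06,0.005,0]' --newtons 45

```text
clock: 50.55
tcp_pos: [0.6044, 0.3521, -0.0092]
orientation: [0.002, -0.116, 0.993, 0.001]
wrist_force: [0.5, 0.3, 7.4]
finger_gap: 0.0485
grip_force: 47.7
```

move_arm --moves '[0,0,0.035,0,0,0,0,0.075,0,0,-0.02,-0.01,0.11,-0.05,0,-0.04,-0.04,0.12,-0.15,0,-0.05,-0.08,0.12,-0.25,0,-0.06,-0.12,0.12,-0.309,0,-0.06,-0.16,0.12,-0.309,0,-0.06,-0.2,0.12,-0.309,0,-0.05,-0.24,0.12,-0.309,0,-0.04,-0.28,0.12,-0.309,0,-0.03,-0.32,0.12,-0.309,0,-0.02,-0.36,0.12,-0.309,0]'

```text
clock: 51.55
tcp_pos: [0.5827, -0.0107, 0.1089]
orientation: [0.001, 0.038, 0.999, -0.0]
wrist_force: [0.5, 1.3, -2.0]
finger_gap: 0.0484
grip_force: 47.4
```

move_arm --moves '[0.009,-0.033,0,0,0,0.009,-0.033,-0.015,0,0,0.009,-0.033,-0.025,0,0,0.009,-0.033,-0.025,0,0,0.009,-0.033,-0.025,0,0]' --newtons 25

```text
clock: 51.97
tcp_pos: [0.59, -0.0406, 0.082]
orientation: [-0.001, 0.038, 0.999, 0.0]
wrist_force: [-0.6, -0.3, -1.0]
finger_gap: 0.0484
grip_force: 47.4
```

Run:
```python
from h import *
B=cam('top');rest(B,vm=62);st();print(env.get_state()['grip_force'])
```

```text
rest x50 y-119 ang0.1 85x39 [357. 202.]
rest x48 y-38 ang-0.5 85x38 [336. 200.]
tcp [ 0.5906 -0.0404  0.0827] close 85.7 gap 0.0484 t 52.0167
47.398964166641235
```

move_arm --moves '[0.003,0,-0.006,0,0,0.003,0,-0.011,0,0,0.003,0,-0.015,0,0,0.004,0,-0.019,0,0,0.006,0,-0.023,0,0,0.008,0,-0.027,0,0,0.01,0,-0.031,0,0,0.012,0,-0.035,0,0,0.014,-0.001,-0.038,0,0,0.014,-0.001,-0.038,0,0]'

```text
clock: 52.85
tcp_pos: [0.6056, -0.042, 0.045]
orientation: [0.0, 0.038, 0.999, 0.0]
wrist_force: [-2.0, 0.3, 5.5]
finger_gap: 0.0486
grip_force: 49.8
```

move_arm --moves '[0,0,0,0,0.062,0,0,0,0,0.062,0,0,0,0,0.062,0,0,0.03,0,0.062,0,0,0.07,0,0.062,-0.02,0.01,0.1,0,0.068,-0.04,0.04,0.11,0,0.068,-0.06,0.08,0.11,0,0.068,-0.08,0.12,0.11,0,0.068,-0.1,0.16,0.11,0,0.068,-0.11,0.2,0.11,0,0.068,-0.12,0.22,0.11,0,0.068]'

```text
clock: 53.85
tcp_pos: [0.4841, 0.1798, 0.1549]
orientation: [0.0, 0.038, 0.999, 0.0]
wrist_force: [0.4, 1.1, 0.1]
finger_gap: 0.0682
grip_force: 0.0
```

Run:
```python
from h import *
A=cam('scene');B=cam('top');plaques(A);rest(B,vm=62);rest(B,vm=100);st()
```

```text
x0.884 y-0.842 ang3.2  96x61 px(67,140)
rest x67 y-117 ang0.0 83x38 [357. 198.]
rest x65 y-36 ang-0.3 84x37 [336. 196.]
rest x67 y45 ang0.2 84x38 [315. 195.]
rest x65 y125 ang3.3 84x39 [294. 193.]
rest x50 y45 ang5.0 49x35 [314. 199.]
rest x65 y123 ang-0.2 84x38 [294. 193.]
tcp [0.483  0.1811 0.1548] close 85.9 gap 0.0679 t 53.95
```

All four plaques read x = 65–67 with the same angle and length: all are seated, with the tray about 13 mm in (≈0.126 out). Now I'll push the tray home from the front of the pull bar.

move_arm --moves '[-0.02,-0.03,0,0,0,-0.04,-0.065,0,0,0,-0.055,-0.1,0,0,0,-0.058,-0.14,0,0,0,-0.058,-0.18,0,0,0,-0.058,-0.22,0,0,0,-0.058,-0.26,0,0,0,-0.058,-0.3,0,0,0,-0.058,-0.336,0,0,0,-0.058,-0.336,-0.03,0,0,-0.058,-0.336,-0.06,0,0,-0.058,-0.336,-0.06,0,0]'

```text
clock: 54.95
tcp_pos: [0.4236, -0.1584, 0.0901]
orientation: [-0.004, 0.04, 0.999, 0.002]
wrist_force: [-1.1, 1.5, -0.5]
finger_gap: 0.0003
grip_force: 0.0
```

move_arm --moves '[0,0,-0.02,0,0,0,0,-0.04,0,0,0,0,-0.06,0,0,0,0,-0.072,0,0,0,0,-0.076,0,0,0,0,-0.076,0,0,0,0,-0.076,0,0]'

```text
clock: 55.53
tcp_pos: [0.4279, -0.1589, 0.0196]
orientation: [0.0, 0.038, 0.999, -0.0]
wrist_force: [-0.1, -0.5, -0.3]
finger_gap: -0.0001
grip_force: 0.0
```

move_arm --moves '[0.006,0.001,0,0,0,0.012,0.001,0,0,0,0.018,0,0,0,0,0.025,0,0,0,0,0.033,-0.001,0,0,0,0.042,-0.002,0,0,0,0.051,-0.003,0,0,0,0.06,-0.004,0,0,0,0.069,-0.004,0,0,0,0.078,-0.005,0,0,0,0.086,-0.006,0,0,0,0.093,-0.006,0,0,0]'

```text
clock: 56.53
tcp_pos: [0.5211, -0.1647, 0.0183]
orientation: [-0.0, 0.038, 0.999, 0.0]
wrist_force: [-4.6, 0.5, -0.8]
finger_gap: 0.0
grip_force: 1.8
```

move_arm --moves '[0.008,-0.0005,0,0,0,0.016,-0.001,0,0,0,0.024,-0.002,0,0,0,0.031,-0.002,0,0,0,0.037,-0.003,0,0,0,0.042,-0.003,0,0,0,0.046,-0.003,0,0,0,0.049,-0.004,0,0,0,0.051,-0.004,0,0,0,0.051,-0.004,0,0,0]'

```text
clock: 57.37
tcp_pos: [0.5702, -0.1684, 0.0185]
orientation: [-0.001, 0.038, 0.999, 0.0]
wrist_force: [-4.9, 0.4, 0.0]
finger_gap: -0.0
grip_force: 2.8
```

move_arm --moves '[0.002,0,0,0,0,0.004,0,0,0,0,0.006,-0.0005,0,0,0,0.008,-0.0005,0,0,0,0.008,-0.0005,0,0,0]'

```text
clock: 57.78
tcp_pos: [0.5703, -0.1683, 0.0183]
orientation: [-0.008, 0.039, 0.999, 0.0]
wrist_force: [-26.2, -1.0, 17.0]
finger_gap: 0.0
grip_force: 13.4
```

The tray is at its stop. I'll back off, rise and turn for the sash bar.

move_arm --moves '[-0.02,0.001,0,0,0,-0.05,0.004,0,0,0,-0.07,0.004,0.03,-0.12,0.06,-0.07,0.004,0.07,-0.24,0.06,-0.07,0.004,0.11,-0.36,0.06,-0.07,0.004,0.15,-0.48,0.06,-0.07,0.004,0.19,-0.6,0.06,-0.07,0.004,0.23,-0.72,0.06,-0.07,0.004,0.27,-0.84,0.06,-0.07,0.004,0.31,-0.96,0.06,-0.07,0.004,0.34,-1.08,0.06,-0.07,0.004,0.34,-1.2,0.06]'

```text
clock: 58.78
tcp_pos: [0.5121, -0.1661, 0.367]
orientation: [0.007, 0.598, 0.801, 0.002]
wrist_force: [0.9, 0.1, 0.1]
finger_gap: 0.0599
grip_force: 0.0
```

move_arm --moves '[0,0,0,-0.12,0.06,0,0,0,-0.24,0.06,0,0,0,-0.372,0.06,0,0,0,-0.372,0.06,0,0,0,-0.372,0.06]'

```text
clock: 59.2
tcp_pos: [0.51, -0.1653, 0.3594]
orientation: [0.001, 0.733, 0.68, 0.001]
wrist_force: [0.6, 0.7, 0.0]
finger_gap: 0.0598
grip_force: 0.0
```

Run:
```python
from h import *
B=cam('top');A=cam('scene')
for v in(40,62,80): print(v); rest(B,vm=v,sm=70,out=-.14)
print('s'); rest(A,vm=80,sm=60,out=-.14); st()
```

```text
40
62
80
s
tcp [ 0.5096 -0.1652  0.3591] close -4.3 gap 0.0600 t 59.3
```

Run:
```python
from h import *
A=cam('scene'); g=cv2.cvtColor(A['pixels'],cv2.COLOR_RGB2GRAY).astype(np.float32); f=F+cx*.14
sat=cv2.cvtColor(A['pixels'],cv2.COLOR_RGB2HSV)[:,:,1].astype(np.float32)
ss=np.arange(-.18,.181,.012)
for x in(-.01,.01,.025,.07,.085,.1,.115):
    uv=proj(A,[f+X*x+cy*s+N*.016 for s in ss]).astype(np.float32)
    print(int(x*1e3),cv2.remap(g,uv[:,0].reshape(1,-1),uv[:,1].reshape(1,-1),1)[0].astype(int).tolist())
```

```text
-10 [94, 95, 95, 96, 96, 97, 98, 98, 97, 95, 96, 94, 94, 94, 94, 94, 94, 94, 95, 94, 94, 91, 97, 96, 97, 101, 134, 88, 88, 89, 88]
10 [76, 90, 90, 91, 103, 103, 103, 88, 87, 90, 89, 102, 103, 103, 84, 88, 87, 90, 103, 103, 104, 81, 89, 87, 101, 103, 123, 118, 77, 79, 80]
25 [94, 76, 91, 88, 106, 108, 106, 93, 75, 82, 88, 107, 108, 107, 86, 74, 86, 90, 107, 109, 108, 81, 76, 87, 102, 109, 110, 134, 75, 77, 79]
70 [115, 108, 96, 93, 105, 108, 107, 92, 75, 83, 93, 107, 108, 107, 85, 73, 88, 92, 108, 107, 107, 80, 76, 89, 101, 107, 107, 101, 112, 116, 82]
85 [116, 115, 96, 93, 106, 109, 108, 92, 75, 81, 90, 106, 108, 107, 88, 75, 88, 93, 107, 107, 107, 81, 77, 91, 101, 108, 109, 101, 75, 131, 88]
100 [113, 114, 96, 90, 82, 82, 82, 82, 75, 81, 88, 82, 80, 82, 81, 76, 85, 87, 81, 82, 82, 79, 75, 90, 82, 82, 82, 83, 76, 116, 112]
115 [117, 115, 98, 91, 91, 83, 80, 80, 82, 84, 91, 90, 79, 81, 81, 80, 89, 91, 86, 79, 81, 79, 80, 91, 92, 80, 78, 79, 80, 88, 130]
```

All four show as white bands at s ≈ −120, −36, 45 and 126 mm, spanning x = 10–85 with dark beyond both ends, so they are seated with the tray home. Now the sash.

move_arm --moves '[0.04,-0.002,0,0,0.06,0.08,-0.0035,0,0,0.06,0.12,-0.005,0,0,0.06,0.1615,-0.007,0,0,0.06,0.1615,-0.007,0,0,0.06,0.1615,-0.007,-0.02,0,0.06,0.1615,-0.007,-0.04,0,0.06,0.1615,-0.007,-0.054,0,0.06,0.1615,-0.007,-0.054,0,0.06,0.1615,-0.007,-0.054,0,0.06]'

```text
clock: 60.18
tcp_pos: [0.6703, -0.1719, 0.3039]
orientation: [-0.001, 0.734, 0.679, -0.0]
wrist_force: [0.9, -0.4, 0.2]
finger_gap: 0.0602
grip_force: 0.0
```

move_arm --moves '[0,0,0,0,0,0,0,0,0,0,0,0,0,0,0,0,0,0,0,0,0,0,0,0,0,0,0,0,0,0,0,0,0,0,0]' --newtons 60

```text
clock: 60.77
tcp_pos: [0.6708, -0.1722, 0.3049]
orientation: [0.0, 0.734, 0.679, 0.0]
wrist_force: [0.1, 0.1, 1.3]
finger_gap: -0.0
grip_force: 0.6
```

Missed: the fingers closed just above the bar. I'll repeat 14 mm deeper.

move_arm --moves '[0,0,0.02,0,0.0,0,0,0.04,0,0.06,0,0,0.05,0,0.06,0,0,0.05,0,0.06,0,0,0.05,0,0.06,0,0,0.03,0,0.06,0,0,0.005,0,0.06,0,0,-0.014,0,0.06,0,0,-0.014,0,0.06,0,0,-0.014,0,0.06]'

```text
clock: 61.6
tcp_pos: [0.6694, -0.1716, 0.2886]
orientation: [-0.002, 0.734, 0.679, -0.001]
wrist_force: [0.2, 0.7, -0.1]
finger_gap: 0.0603
grip_force: 0.0
```

move_arm --moves '[0,0,0,0,0,0,0,0,0,0,0,0,0,0,0,0,0,0,0,0,0,0,0,0,0,0,0,0,0,0,0,0,0,0,0]' --newtons 60

```text
clock: 62.18
tcp_pos: [0.6716, -0.1724, 0.2917]
orientation: [0.001, 0.734, 0.679, 0.001]
wrist_force: [2.7, -1.0, 2.7]
finger_gap: 0.0083
grip_force: 58.6
```

move_arm --moves '[0,0,-0.004,0,0,0,0,-0.01,0,0,0,0,-0.017,0,0,0,0,-0.024,0,0,0,0,-0.031,0,0,0,0,-0.038,0,0,0,0,-0.045,0,0,0,0,-0.052,0,0,0,0,-0.059,0,0,0,0,-0.066,0,0,0,0,-0.073,0,0,0,0,-0.08,0,0]'

```text
clock: 63.18
tcp_pos: [0.6715, -0.1724, 0.2098]
orientation: [0.001, 0.734, 0.679, 0.0]
wrist_force: [4.6, -1.2, 4.2]
finger_gap: 0.0088
grip_force: 58.8
```

move_arm --moves '[0,0,-0.007,0,0,0,0,-0.014,0,0,0,0,-0.021,0,0,0,0,-0.028,0,0,0,0,-0.034,0,0,0,0,-0.039,0,0,0,0,-0.043,0,0,0,0,-0.046,0,0,0,0,-0.049,0,0,0,0,-0.051,0,0,0,0,-0.051,0,0]'

```text
clock: 64.1
tcp_pos: [0.6719, -0.1725, 0.1678]
orientation: [0.004, 0.734, 0.679, 0.002]
wrist_force: [-6.8, 3.2, 35.8]
finger_gap: 0.0083
grip_force: 62.2
```

move_arm --moves '[0,0,0.006,0,0,0,0,0.006,0,0.06,0,0,0.006,0,0.06,0,0,0.006,0,0.06,0,0,0.006,0,0.06,0,0,0.03,0,0.06,0,0,0.06,0,0.06,0,0,0.1,0,0.06,-0.04,0.003,0.11,0,0.06,-0.08,0.006,0.11,0,0.06,-0.12,0.04,0.11,0,0.06,-0.15,0.08,0.11,0,0.06]'

```text
clock: 65.1
tcp_pos: [0.5304, -0.1077, 0.2685]
orientation: [-0.001, 0.735, 0.678, -0.001]
wrist_force: [-0.1, 1.4, -0.2]
finger_gap: 0.0597
grip_force: 0.0
```

move_arm --moves '[-0.02,0.04,0,0,0.06,-0.04,0.08,0,0,0.06,-0.06,0.12,0,0,0.06,-0.08,0.16,0,0,0.06,-0.09,0.2,0,0,0.06,-0.1,0.24,0,0,0.06,-0.1,0.24,0,0,0.06,-0.1,0.24,0,0,0.06]'

```text
clock: 65.77
tcp_pos: [0.431, 0.1356, 0.2692]
orientation: [-0.001, 0.732, 0.681, -0.0]
wrist_force: [0.5, 0.4, -0.2]
finger_gap: 0.0597
grip_force: 0.0
```

Run:
```python
from h import *
A=cam('scene','end_s');B=cam('top','end_t');st()
for n,c,o in(('scene',A,'pics/scene0.png'),('top',B,'pics/top0.png')):
    a=cv2.cvtColor(c['pixels'],cv2.COLOR_RGB2GRAY); b=cv2.imread(o,0)
    P=np.array([[.665,-.219,.19],[.668,-.129,.19],[.664,-.219,.15],[.675,-.129,.19]])
    uv=proj(c,P); x0,y0=(uv.min(0)-6).astype(int); x1,y1=(uv.max(0)+7).astype(int)
    pa,pb=a[y0:y1,x0:x1],b[y0-10:y1+10,x0-10:x1+10]
    r=cv2.matchTemplate(pb,pa,cv2.TM_CCOEFF_NORMED); print(n,'handle patch shift px (now vs start)',np.subtract((10,10),cv2.minMaxLoc(r)[3]),round(float(r.max()),3))
    q=proj(c,[[.669,-.173,.19],[.669,-.173,.197]]); print(' px for 7 mm up',(q[1]-q[0]).round(1))
f=F+cx*.14; g=cv2.cvtColor(A['pixels'],cv2.COLOR_RGB2GRAY).astype(np.float32); ss=np.arange(-.18,.181,.012)
for x in(-.01,.01,.085,.1):
    uv=proj(A,[f+X*x+cy*s+N*.016 for s in ss]).astype(np.float32)
    print(int(x*1e3),cv2.remap(g,uv[:,0].reshape(1,-1),uv[:,1].reshape(1,-1),1)[0].astype(int).tolist())
```

```text
tcp [0.4323 0.1332 0.2691] close -4.4 gap 0.0601 t 65.8667
scene handle patch shift px (now vs start) [1 3] 0.966
 px for 7 mm up [-0.4 -1.7]
top handle patch shift px (now vs start) [0 1] 0.946
 px for 7 mm up [ 0.2 -0.6]
-10 [78, 79, 78, 78, 79, 79, 79, 78, 79, 76, 77, 78, 78, 78, 79, 77, 78, 77, 78, 79, 77, 77, 78, 79, 79, 85, 132, 74, 70, 70, 71]
10 [76, 90, 89, 90, 103, 102, 102, 87, 85, 88, 89, 100, 102, 102, 83, 88, 87, 89, 101, 102, 103, 80, 87, 85, 99, 102, 121, 117, 76, 79, 79]
85 [115, 113, 95, 91, 105, 107, 107, 92, 74, 81, 87, 105, 107, 107, 86, 74, 88, 91, 106, 107, 106, 80, 76, 90, 101, 107, 107, 100, 74, 130, 87]
100 [113, 113, 95, 90, 82, 83, 80, 81, 74, 80, 87, 82, 82, 80, 81, 73, 85, 85, 81, 81, 80, 77, 75, 89, 81, 81, 80, 81, 75, 115, 109]
```

The handle now sits about 10 mm lower than at the start, so the sash had started slightly ajar. To be sure it's fully closed, I'll press lightly on the bar with shut fingers.

move_arm --moves '[0.025,-0.032,0,0,0,0.05,-0.064,0,0,0,0.075,-0.096,0,0,0,0.1,-0.128,0,0,0,0.125,-0.16,0,0,0,0.15,-0.192,0,0,0,0.175,-0.224,0,0,0,0.2,-0.256,0,0,0,0.225,-0.288,0,0,0,0.2385,-0.305,-0.02,0,0,0.2385,-0.305,-0.05,0,0,0.2385,-0.305,-0.06,0,0]'

```text
clock: 66.87
tcp_pos: [0.6695, -0.1756, 0.2032]
orientation: [-0.003, 0.736, 0.677, -0.002]
wrist_force: [-1.2, 0.3, -0.2]
finger_gap: 0.0
grip_force: 0.0
```

move_arm --moves '[0,0,-0.006,0,0,0,0,-0.012,0,0,0,0,-0.016,0,0,0,0,-0.02,0,0,0,0,-0.023,0,0,0,0,-0.026,0,0,0,0,-0.028,0,0,0,0,-0.028,0,0,0,0,-0.028,0,0]'

```text
clock: 67.62
tcp_pos: [0.6712, -0.1717, 0.1819]
orientation: [0.0, 0.734, 0.679, 0.0]
wrist_force: [-0.3, 0.1, -1.2]
finger_gap: -0.0
grip_force: 0.0
```

Not touching yet; going 8 mm lower.

move_arm --moves '[0,0,-0.002,0,0,0,0,-0.004,0,0,0,0,-0.006,0,0,0,0,-0.008,0,0,0,0,-0.008,0,0,0,0,-0.008,0,0]'

```text
clock: 68.12
tcp_pos: [0.6718, -0.1719, 0.1804]
orientation: [0.003, 0.734, 0.679, 0.002]
wrist_force: [-7.5, 3.7, 24.9]
finger_gap: -0.0
grip_force: 12.5
```

Firm contact at TCP 0.1804, exactly where a fully closed bar should be. I'll withdraw and hand in.

move_arm --moves '[0,0,0.02,0,0,0,0,0.06,0,0,-0.03,0.01,0.09,0,0,-0.06,0.04,0.1,0,0,-0.1,0.07,0.1,0,0,-0.13,0.1,0.1,0,0,-0.16,0.12,0.1,0,0,-0.16,0.12,0.1,0,0,-0.16,0.12,0.1,0,0]'

```text
clock: 68.87
tcp_pos: [0.5089, -0.0501, 0.2747]
orientation: [0.0, 0.733, 0.68, 0.0]
wrist_force: [-0.5, -0.9, 0.4]
finger_gap: 0.0
grip_force: 0.0
```

Run:
```python
from h import *
A=cam('scene','end2')
f=F+cx*.14; g=cv2.cvtColor(A['pixels'],cv2.COLOR_RGB2GRAY).astype(np.float32); ss=np.arange(-.18,.181,.012)
for x in(.01,.085,.1):
    uv=proj(A,[f+X*x+cy*s+N*.016 for s in ss]).astype(np.float32)
    print(int(x*1e3),cv2.remap(g,uv[:,0].reshape(1,-1),uv[:,1].reshape(1,-1),1)[0].astype(int).tolist())
st(); print(env.hand_in())
```

```text
10 [78, 91, 91, 92, 105, 103, 103, 89, 88, 90, 91, 101, 104, 104, 85, 90, 88, 93, 103, 104, 104, 81, 90, 89, 101, 104, 124, 120, 78, 81, 81]
85 [116, 116, 98, 93, 107, 108, 109, 94, 76, 82, 90, 108, 110, 108, 88, 75, 90, 93, 110, 109, 108, 82, 78, 92, 102, 109, 108, 103, 75, 133, 89]
100 [115, 114, 97, 91, 83, 84, 83, 84, 77, 82, 89, 81, 84, 83, 82, 74, 86, 88, 83, 84, 83, 79, 76, 91, 82, 83, 82, 82, 77, 118, 112]
tcp [ 0.5109 -0.0513  0.2746] close -4.4 gap 0.0000 t 68.9167
the job is handed in; nothing more can be done
None
```

I handed the job in at 69 s, with all four plaques measured seated on the rest, the tray home and the sash closed; the hand-in returned no verdict, and I did not re-measure the bystanders at the end.

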